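Pack the washed sampling kit: nest the hook-handled jugs, lay the scoops in their lanes

ROBOT

A 6-joint arm with a two-finger parallel gripper is mounted at the origin on a cart in front of the work surface, level with it; the furniture and walls round the work are solid. World frame = base frame: x ahead of the robot, y to its left, z up, the work surface at z = 0. Lengths are in m, angles in rad, forces in N, time in s.
With the tool pointing down it reaches from about 0.3 to 0.875 m from the base axis. Payload 6.4 kg.
Tool frame: the origin (TCP) lies midway between the tips of the shut fingers; the grasp point (between the pads) lies 19 mm behind it; z points along the fingers, y is the direction in which the jaws open and shut (so a half turn about z gives the same grasp; the last joint's range is limited). The gripper opens to 85 mm and grips with 20 to 120 N. Pads are 22 mm wide; open, the fingers measure 114 mm over their backs; the gripper's body (76 mm by 85 mm) begins 54 mm behind the grasp point. The pads swing forward as they close: fully open they stand 13 mm farther back than shut.
Start: joints at [0.928, 0.181, 1.607, -0, 1.354, -0.206], TCP at [0.243, 0.521, 0.231] pointing down, gripper open.
Joint ranges: [-2.99, 2.99], [-0.89, 2.07], [0.3, 2.58], [-1.14, 4.28], [0, 2.63], [-3.12, 3.12]. Speed limits (rad/s): [2.57, 2.57, 3.01, 3.14, 3.14, 3.14].

INTERFACE

Orientations are given as a unit quaternion [w, x, y, z].
In Python, from station import manip gives the robot as it stands.
- The arm moves only by the shell command python3 -m crank 'ROWS'. ROWS is JSON, a list of rows, each a list of 5 numbers: the shift along the tool's x, y, z in cm, then the turn about the tool's z in rad, then the opening in per cent of the stroke, from 0 (shut) to 100 (fully open). A call has exactly 5 rows; each row is the pose to reach, as a shift and turn from the pose commanded when the call began, along the tool's axes at that moment; what a row does not reach only later rows make up. A row lasts 1/10 s, in which the tool goes at most 50 mm and 8.59 degrees, less where a joint would pass 70% of its speed; a pose out of reach is approached as far as the arm can. A call with a gripper value outside its range is refused whole. The fingers move at their own pace and stop on an object; the grip force is fixed at half the most. Time passes only in rows, so rows that repeat a pose let the fingers close, or fill a call up. It gives the time, the measured TCP pose, the force and the opening at its end, in the units of the state.
- manip.get_obs(): the state, without advancing time (a new reading comes with each control period).
- manip.get_image(name): name is "side" or "top"; returns the picture (480x640x3 uint8, red, green, blue); there is no depth.
- manip.calibration(name): a dict with "fovy" (degrees; the focal length in pixels is half the picture's height over the tangent of half this angle, whatever the lens; pixels are square), "cx", "cy" (the principal point, pixels), "k1" (the pictures are not rectified: a ray, as slopes to the right and down, at radius r is drawn at 1 + k1 r^2 times it, then the intrinsics apply), "R" (3x3) and "t" (3): a world point X has camera coordinates R X + t. Camera axes: x right, y down, z forward; pixel columns grow to the right and rows downward; lengths in m; the calibration is good to about 2 mm. A picture is of the moment at which its call begins. calibration takes no time and is no camera call.
- manip.sign_off(): hands the job in, once; it reports no verdict.
The state is a dict: "time": time; "joint_pos": joint angles; "qd": joint speeds; "joint_torque": joint torques, N m; "position": TCP position; "tool_rot": TCP orientation; "force": force on the tool from outside, world axes, zero at the start; "torque": the same for the moment, N m; "gripper_width": opening from 0.0 (shut) to 1.0 (fully open).
Only numpy, scipy, OpenCV 4.12 (cv2) and the standard library are available. Lean on these libraries where they do the work, as an engineer would, in place of code of your own. Each camera call takes 0.05 s, during which the arm holds its last target.

TASK

Pack the washed sampling kit back into its grey tray. The largest steel jug goes in the round seat, the medium one inside it and the small one (now left loose in the largest) inside the medium, hook handles turned apart so that every jug goes fully down and stands level; each scoop there is goes in a lane of its own, open side up, blade flat on the tray floor, handle out through the notch in front. Leave the beaker, the jar and the flask where they are.

Things in the scene. Friction and masses are not known exactly. Their poses are not given: they have to be found in the camera images.
- kit_tray: fixed grey plastic tray, 100 mm deep (x), 280 mm wide (y). Origin: centre of its underside; -x is its front (the notched side), -y the end with the round seat. Floor 4 mm thick. At its +y end three lanes run along x, 50 mm wide, 92 mm long inside, walls 24 mm high. Front wall x = -50 to -46 mm, 34 mm high, with a notch before each lane: 24 mm wide, open at the top, bottom at z = 15 mm
- seat (a point): centre of the round seat at tray floor height (tray x = 0, y = -90 mm, z = 4 mm): a ring 10 mm high above the floor, 87 mm inside diameter, with no front wall. A wall shelf 0.68 m up overhangs the bench behind the tray: take and set jugs with the handle towards the tray's front (-x), so that the arm keeps clear of it
- lane_1 (a point): floor centre (z = 4 mm) of the lane beside the seat, tray y = +3 mm. A scoop's handle fits its notch, a blade does not; a jug handle hung over this lane is in a scoop's way
- lane_2 (a point): floor centre of the middle lane (tray y = +57 mm). The open bench lies before the tray's front, out to about 350 mm from the tray's centre (x = -350 mm)
- lane_3 (a point): floor centre of the lane at the far end (tray y = +111 mm)
- jug_large: largest open steel jug: rim diameter 88 mm, foot 82 mm, wall 2.5 mm, floor 4 mm, rim 56 mm above the foot, 200 g. Origin: centre of its underside; z up, +x towards its handle. Handle: flat strap hook 14 mm wide (y); an arm on top of the rim (z = 56 to 63 mm) reaches 38 mm beyond the rim; its outer 8 mm run down as a leg, free at the bottom, to z = 29 mm
- jug_medium: medium steel jug, same shape, height and hook handle; rim diameter 75 mm, foot 69 mm, 160 g; origin and axes alike. Nested, its handle reaches over the large jug's rim and hangs outside it; laid on the other handle, its leg stands on that arm and the jug stays well up on that side, askew. Fully down it stands on the large jug's floor, 4 mm above its underside
- jug_small: small steel jug, at the start left standing loose inside the large one; same shape, height (56 mm) and hook handle; rim diameter 62 mm, foot 56 mm, 130 g; origin and axes alike. Fully down it stands on the medium jug's floor, 4 mm above that one's underside, its handle clear of both others
- jug_large_handle (a point): on the large jug's handle, 30 mm out from its rim (74 mm from its axis), 56 mm above the foot: a place to pinch the 14 mm strap
- jug_medium_handle (a point): the same point on the medium jug's handle (67.5 mm from its axis)
- jug_small_handle (a point): the same point on the small jug's handle (61 mm from its axis)
- scoop_1: flat-bottomed aluminium scoop with a white bar handle, 130 mm long, 80 g (may be absent). Origin: underside, in the middle of its length; +x points to the open front of the blade, z up out of the trough. Blade x = +1 to +65 mm, 42 mm wide, sides 22 mm high; handle x = -65 to 0 mm, 14 mm wide, 12 mm high, its middle 20 mm above the underside
- scoop_2: a scoop like scoop_1 (may be absent)
- scoop_3: a scoop like scoop_1 (may be absent)
- water_beaker: bystander: glass beaker of water, 74 mm wide, 92 mm tall; origin under its centre
- lidded_jar: bystander: grey-green jar with a black lid, 68 mm wide, 106 mm tall; origin under its centre
- stoppered_flask: bystander: conical flask with a stopper and glass tube, 104 mm wide, 219 mm tall; origin under its centre

How it is judged:
At the end, for the whole second after the job is handed in: Large jug in the seat (10 mm, under 5 mm above the floor); medium in it, small in that (axes within 10 mm, each less than 9 mm above the next underside), all level to 5 deg. Each scoop flat in a lane (under 5 mm above its floor), open side up, handle out in front, straight to 11 deg. All at rest (horizontal distance between jug_large and seat below 0.01 m and z of jug_large in the frame of seat below 0.005 m and angle between each of jug_large, jug_medium, jug_small's own z axis and vertical below 0.087 rad and linear speed of each of jug_large, jug_medium, jug_small, scoop_1, scoop_2, scoop_3 below 0.02 m/s and angular speed of each of jug_large, jug_medium, jug_small, scoop_1, scoop_2, scoop_3 below 0.2 rad/s and horizontal distance between jug_medium and jug_large below 0.01 m and z of jug_medium in the frame of jug_large below 0.009 m and horizontal distance between jug_small and jug_medium below 0.01 m and z of jug_small in the frame of jug_medium below 0.009 m and z of each of scoop_1, scoop_2, scoop_3 in the frame of kit_tray below 0.009 m and angle between each of scoop_1, scoop_2, scoop_3's own z axis and vertical below 0.105 rad and x of scoop_1 in the frame of kit_tray between -0.055 and -0.01 m and y of scoop_1 in the frame of kit_tray between -0.007 and 0.121 m and angle between the x axis of each of scoop_1, scoop_2, scoop_3 and the x axis of kit_tray, either way round below 0.19 rad and x of scoop_2 in the frame of kit_tray between -0.055 and -0.01 m and y of scoop_2 in the frame of kit_tray between -0.007 and 0.121 m and x of scoop_3 in the frame of kit_tray between -0.055 and -0.01 m and y of scoop_3 in the frame of kit_tray between -0.007 and 0.121 m); the robot touches nothing.
It fails at once if the beaker is shoved aside or knocked over (distance of water_beaker from where it was at the start of the episode above 0.03 m or angle between water_beaker's own z axis and vertical above 0.3 rad).
It fails at once if the jar is shoved aside or knocked over (distance of lidded_jar from where it was at the start of the episode above 0.03 m or angle between lidded_jar's own z axis and vertical above 0.3 rad).
It fails at once if the flask is shoved aside or knocked over (distance of stoppered_flask from where it was at the start of the episode above 0.03 m or angle between stoppered_flask's own z axis and vertical above 0.3 rad).
Of scoop_1, scoop_2, scoop_3 only 2 to 3 are there at a start; the rules pass over those that are not, and their reading is None.
At some moment in a run one of jug_large, jug_medium, jug_small, scoop_1, scoop_2, scoop_3 may be knocked a few centimetres aside while the robot is not near it.
It also fails if it takes over 208 s, if anything falls off the work surface, if the arm or the gripper's body presses on something with over 40 N, if the wrist force passes 120 N, or if a joint passes its speed limit or range.

## Working session

There is one attempt and no reset: what is moved stays moved. The work goes in short steps, Python scripts to look and compute and a shell command to move; the robot and the scene stay as the last step left them, time stands still between calls to the robot, and variables do not carry over. Pictures are saved under pics/ and viewed, and the job is handed in when it is done.

```bash
ls -la; mkdir -p pics
python3 - <<'E'
from station import manip
import cv2
print(manip.get_obs())
for n in ("side","top"):
    c=manip.calibration(n);print(n,c)
    cv2.imwrite(f"pics/{n}0.png",manip.get_image(n)[:,:,::-1])
E
```

```text
total 12
drwxr-xr-x  3 agent agent 4096 Dec  7 03:49 .
drwxr-xr-x 23 root  root  4096 Dec  7 03:49 ..
drwxr-xr-x  2 agent agent 4096 Dec  7 03:49 pics
{'time': 0.0, 'joint_pos': array([ 9.27718705e-01,  1.81551613e-01,  1.60799494e+00, -2.30807234e-05,
        1.35379464e+00, -2.06289106e-01]), 'qd': array([ 0.00088553, -0.00064736, -0.00010023,  0.00094853,  0.00066192,
       -0.0008647 ]), 'joint_torque': array([ 9.09970458e-04, -4.44868469e+01, -3.51344311e+01, -1.41873220e-04,
        8.86469643e-03,  8.92241673e-06]), 'position': array([0.24289341, 0.52057605, 0.23038452]), 'tool_rot': array([-3.49959808e-04,  2.16659784e-01,  9.76246779e-01, -8.01248232e-04]), 'force': array([-0.6345724 ,  0.61404588,  0.09923734]), 'torque': array([ 0.01421384, -0.02303222,  0.0203823 ]), 'gripper_width': 0.9963943522258629}
side {'fovy': 48.43016721521375, 'cx': 318.68423957008105, 'cy': 240.52319986331426, 'k1': 0.027537718041411502, 'R': array([[-9.97251111e-01, -7.40959434e-02,  1.11848794e-04],
       [-3.71680108e-02,  4.98934151e-01, -8.65842510e-01],
       [ 6.40996124e-02, -8.63466563e-01, -5.00316635e-01]]), 't': array([0.58200286, 0.01172586, 1.20704138])}
top {'fovy': 53.74453679063178, 'cx': 318.11463150204014, 'cy': 236.7558231932223, 'k1': -0.10384950828540544, 'R': array([[-0.00945193, -0.9992851 , -0.0366053 ],
       [-0.98200642,  0.01618083, -0.18815305],
       [ 0.18861084,  0.03416823, -0.98145733]]), 't': array([0.20215635, 0.58771245, 0.80597225])}
```

View pics/side0.png

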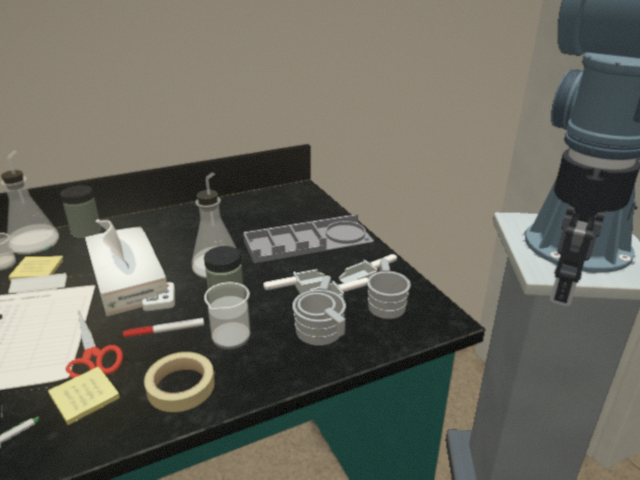

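View pics/top0.png

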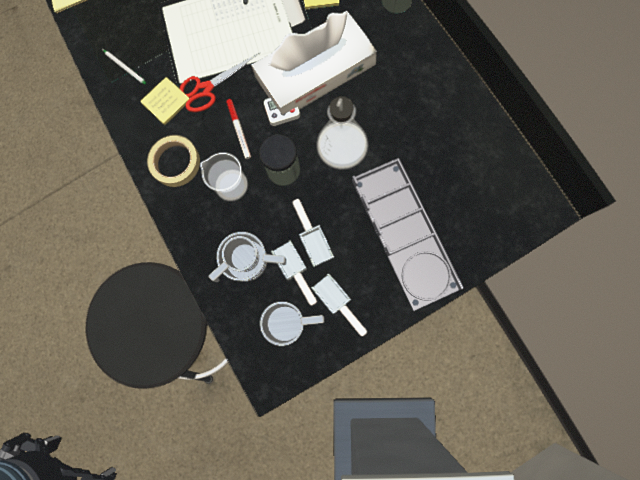

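The top view shows the tray at right (corners about (353,175), (400,158), (463,290), (413,310)), with its seat near (427,276). The large jug, with the small one inside, is near (241,257), and the medium jug is near (282,324). There are three scoops, near (313,235), (295,270) and (340,300). Next I'll write helpers and zoom in.

```bash
cat > h.py <<'E'
import numpy as np, cv2
from station import manip
C={n:manip.calibration(n) for n in("side","top")}
def K(n):
    c=C[n]; f=240/np.tan(np.radians(c["fovy"])/2); return f,c["cx"],c["cy"],c["k1"]
def ray(n,u,v):
    f,cx,cy,k=K(n); d=np.array([(u-cx)/f,(v-cy)/f]); s=d.copy()
    for _ in range(20): s=d/(1+k*(s@s))
    R=np.array(C[n]["R"]);t=np.array(C[n]["t"])
    return -R.T@t, R.T@np.array([s[0],s[1],1.])
def plane(n,u,v,z):
    o,d=ray(n,u,v); return o+d*(z-o[2])/d[2]
def proj(n,X):
    f,cx,cy,k=K(n); p=np.array(C[n]["R"])@np.array(X,float)+np.array(C[n]["t"]); s=p[:2]/p[2]; s=s*(1+k*(s@s)); return f*s[0]+cx,f*s[1]+cy
def shot(n,tag,box=None,sc=1):
    im=np.ascontiguousarray(manip.get_image(n)[:,:,::-1]); cv2.imwrite(f"pics/{tag}_raw.png",im)
    if box: 
        x0,y0,x1,y1=box; c=cv2.resize(im[y0:y1,x0:x1],None,fx=sc,fy=sc,interpolation=cv2.INTER_CUBIC); cv2.imwrite(f"pics/{tag}.png",c)
    return im
E
python3 - <<'E'
from h import *
im=cv2.imread("pics/top0.png"); cv2.imwrite("pics/top0z.png",cv2.resize(im[150:380,190:480],None,fx=2.6,fy=2.6,interpolation=cv2.INTER_CUBIC))
im=cv2.imread("pics/side0.png"); cv2.imwrite("pics/side0z.png",cv2.resize(im[190:360,190:430],None,fx=3.2,fy=3.2,interpolation=cv2.INTER_CUBIC))
for p,z in [((353,175),.02),((400,158),.02),((463,290),.02),((413,310),.034),((427,276),.01),((241,257),.056),((282,324),.056)]: print(p,plane("top",*p,z).round(4))
E
```

```text
(353, 175) [0.72   0.1263 0.02  ]
(400, 158) [0.7535 0.0326 0.02  ]
(463, 290) [ 0.4919 -0.0745  0.02  ]
(413, 310) [0.4561 0.0233 0.034 ]
(427, 276) [ 0.5205 -0.01    0.01  ]
(241, 257) [0.5554 0.3367 0.056 ]
(282, 324) [0.4335 0.2606 0.056 ]
```

View pics/top0z.png

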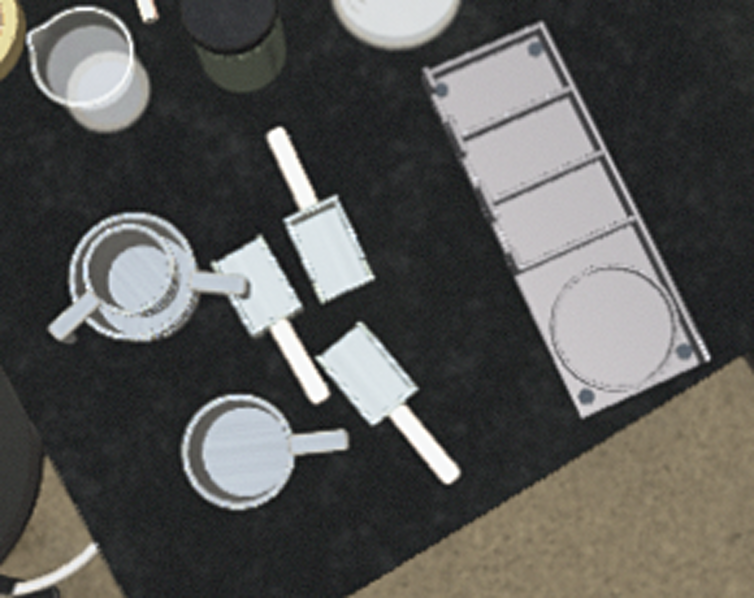

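View pics/side0z.png

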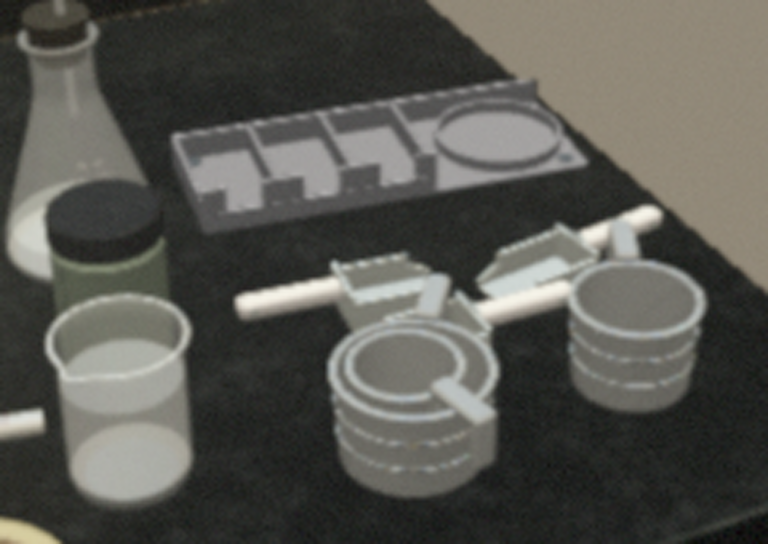

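Run:
```python
from h import *
im=cv2.imread("pics/top0.png"); cv2.imwrite("pics/tr_t.png",cv2.resize(im[150:320,345:475],None,fx=4.5,fy=4.5,interpolation=cv2.INTER_CUBIC)[:600*2][:765])
cv2.imwrite("pics/tr_t.png",cv2.resize(im[150:320,340:475],None,fx=3.5,fy=3.5,interpolation=cv2.INTER_CUBIC))
im=cv2.imread("pics/side0.png"); cv2.imwrite("pics/tr_s.png",cv2.resize(im[205:270,235:385],None,fx=5,fy=5,interpolation=cv2.INTER_CUBIC))
```

```text
(no output)
```

View pics/tr_t.png

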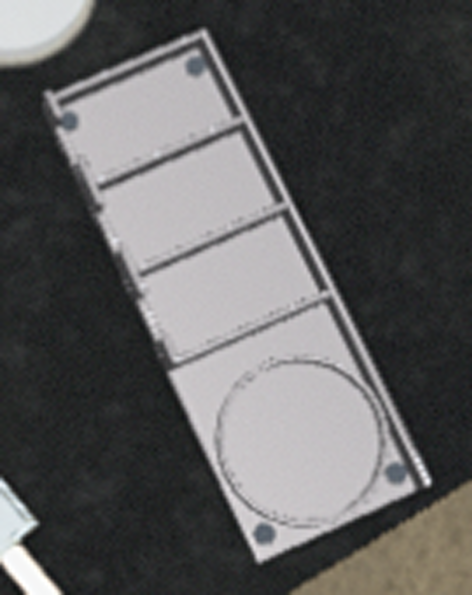

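View pics/tr_s.png

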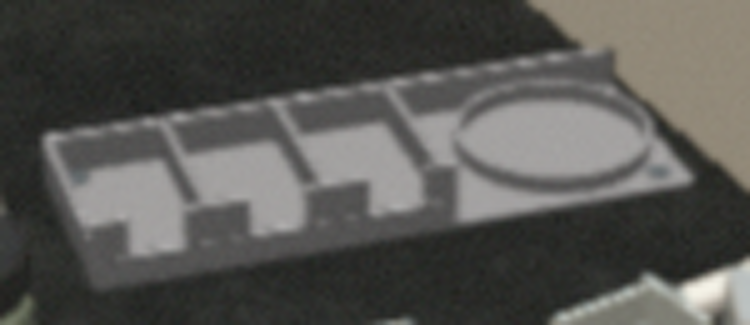

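Top zoom: the seat ring is centred at about px (425.7,276.3), the front seat-end corner is at (414.9,310.6), and the front wall's +y corner is at (353.4,177.1). I'll cast these points from both views and fit the tray pose in the plane.

Run:
```python
from h import *
T=lambda u,v:(340+u/3.5,150+v/3.5); S=lambda u,v:(235+u/5,205+v/5)
pts=[("top",T(262,562),(-50,-140,4)),("top",T(300.5,442),(0,-90,14)),("top",T(47,93),(-50,140,34)),("top",T(207,30),(50,140,24)),
("side",S(692,183),(-50,-140,4)),("side",S(555,134),(0,-90,14)),("side",S(95,289),(-50,140,0)),("side",S(457,222),(-50,-24,4))]
for sel in (["top"],["side"],["top","side"]):
    A=[];B=[]
    for n,p,m in pts:
        if n in sel: A.append(np.array(m[:2])/1e3);B.append(plane(n,*p,m[2]/1e3)[:2])
    A=np.array(A);B=np.array(B);a=A-A.mean(0);b=B-B.mean(0)
    th=np.arctan2((a[:,0]*b[:,1]-a[:,1]*b[:,0]).sum(),(a*b).sum());R=np.array([[np.cos(th),-np.sin(th)],[np.sin(th),np.cos(th)]])
    t=B.mean(0)-R@A.mean(0);print(sel,np.degrees(th),t);print(((A@R.T+t-B)*1e3).round(1).tolist())
# bystanders
for nm,p,z in[("jar lid",(280,152),.106),("beaker rim",(222,171),.092),("flask base",(343,146),.01)]: print(nm,plane("top",*p,z).round(3))
```

```text
['top'] -66.86831482492416 [0.60308458 0.02587111]
[[-1.3, 1.9], [0.7, -2.5], [-0.0, 0.7], [0.6, -0.1]]
['side'] -68.37187924668909 [0.60340224 0.02856149]
[[-2.2, 1.0], [-0.6, -3.7], [1.8, 1.3], [1.1, 1.4]]
['top', 'side'] -67.59862255108756 [0.60330164 0.02753208]
[[-1.1, 5.5], [0.5, 0.2], [1.5, 0.9], [0.9, -0.3], [-2.2, -2.0], [-0.2, -5.9], [0.3, 1.8], [0.4, -0.2]]
jar lid [0.738 0.26  0.106]
beaker rim [0.71  0.368 0.092]
flask base [0.785 0.144 0.01 ]
```

```bash
cat > sc.py <<'E'
from h import *
def scoops(im,roi=(225,170,400,360),thr=225,zh=.026):
    x0,y0,x1,y1=roi; c=im[y0:y1,x0:x1]
    m=(c.min(2)>=thr).astype(np.uint8); n,l,s,ce=cv2.connectedComponentsWithStats(m)
    out=[]
    for i in range(1,n):
        if s[i,4]<60: continue
        ys,xs=np.nonzero(l==i); P=np.array([plane("top",x+x0,y+y0,zh)[:2] for x,y in zip(xs,ys)])
        mu=P.mean(0);w,v=np.linalg.eigh(np.cov((P-mu).T)); d=v[:,1]; q=(P-mu)@d
        out.append((mu,np.degrees(np.arctan2(d[1],d[0])),q.max()-q.min(),(xs.mean()+x0,ys.mean()+y0),s[i,4]))
    return out
E
python3 - <<'E'
from sc import *
im=cv2.imread("pics/top0.png")
for p in [(300,215),(305,288),(350,320),(312,245),(290,260),(335,295)]: print(p,im[p[1],p[0]])
for t in (200,215,230):
  print(t)
  for o in scoops(im,thr=t): print(o[0].round(4),round(o[1],1),round(o[2],4),np.round(o[3],1),o[4])
E
```

```text
(300, 215) [250 251 250]
(305, 288) [247 246 246]
(350, 320) [252 251 250]
(312, 245) [230 226 218]
(290, 260) [229 226 216]
(335, 295) [231 228 220]
200
[0.7145 0.3648] 161.7 0.0493 [231.7 179.4] 283
[0.6384 0.2253] -155.7 0.0664 [302.5 215.7] 233
[0.5766 0.1991] -154.9 0.0596 [316.4 247.3] 603
[0.5372 0.2406] -153.1 0.1236 [294.6 268.3] 748
[0.4752 0.163 ] -140.6 0.1267 [336.4 301. ] 886
215
[0.7094 0.36  ] 142.2 0.0495 [234.  181.8] 68
[0.6411 0.2266] -156.1 0.064 [301.8 214.3] 199
[0.5763 0.1998] -153.6 0.0603 [316.1 247.4] 513
[0.5364 0.2401] -153.4 0.1235 [294.9 268.7] 664
[0.474  0.1622] -140.6 0.1252 [336.9 301.6] 778
230
[0.6412 0.2266] -156.1 0.0629 [301.8 214.3] 183
[0.4986 0.2213] -150.2 0.0636 [304.9 288.7] 204
[0.4393 0.1331] -141.2 0.0625 [352.9 320.3] 214
```

Handle axes come out 63–64 mm long (nominal 65), so the scoop measurements hold up. Next is a helper that reports the shift needed in tool axes.

```bash
cat > go.py <<'E'
import sys,numpy as np
from station import manip
from scipy.spatial.transform import Rotation as Ro
o=manip.get_obs();q=o["tool_rot"];R=Ro.from_quat([q[1],q[2],q[3],q[0]]).as_matrix();p=o["position"]
psi=np.degrees(np.arctan2(R[1,0],R[0,0]))
print("t",round(o["time"],2),"pos",p.round(4),"psi",round(psi,1),"w",round(o["gripper_width"],3),"F",o["force"].round(1),"j6",round(np.degrees(o["joint_pos"][5]),0),"tiltz",R[:,2].round(3))
if len(sys.argv)>4:
    X=np.array([float(a) for a in sys.argv[1:4]]);d=R.T@(X-p)*100
    tu=-((float(sys.argv[4])-psi+180)%360-180)
    print("shift cm",d.round(2),"turn rad",round(np.radians(tu),3))
E
python3 go.py 0.6462 0.2288 0.231 23.9
```

```text
t 0.1 pos [0.2429 0.5206 0.2305] psi 155.0 w 0.999 F [ 0.  -0.6 -0.6] j6 -12.0 tiltz [-0.001 -0.001 -1.   ]
shift cm [-48.89  -9.38  -0.05] turn rad 2.288
```

```bash
python3 -m crank '[[-5,-1,0,0.15,50],[-10,-2,0,0.3,50],[-15,-3,0,0.45,50],[-20,-4,0,0.6,50],[-24,-4.6,0,0.74,50]]'; python3 go.py 0.6462 0.2288 0.231 23.9
```

```text
time: 0.6
position: [0.4426, 0.376, 0.2309]
tool_rot: [-0.0, 0.558, 0.83, -0.0]
force: [0.1, 2.0, -0.3]
gripper_width: 0.495
t 0.6 pos [0.4426 0.376  0.2309] psi 112.2 w 0.495 F [ 0.1  2.  -0.3] j6 6.0 tiltz [-0. -0. -1.]
shift cm [-2.132e+01  1.329e+01 -1.000e-02] turn rad 1.541
```

```bash
python3 -m crank '[[-4.3,2.7,0,0.15,50],[-8.6,5.4,0,0.3,50],[-12.8,8,0,0.45,50],[-17,10.6,0,0.6,50],[-21.3,13.3,0,0.75,50]]'; python3 -m crank '[[0,0,2,0.15,50],[0,0,4,0.3,50],[0,0,6,0.45,50],[0,0,8,0.6,50],[0,0,9,0.75,50]]'; python3 go.py 0.6462 0.2288 0.04 23.9
```

```text
time: 1.1
position: [0.6461, 0.2313, 0.2307]
tool_rot: [-0.0, 0.823, 0.568, -0.0]
force: [0.7, 0.1, -0.2]
gripper_width: 0.5
time: 1.6
position: [0.6433, 0.2324, 0.1381]
tool_rot: [-0.0, 0.974, 0.227, -0.002]
force: [-0.9, 0.7, 0.3]
gripper_width: 0.503
t 1.6 pos [0.6433 0.2324 0.1381] psi 26.3 w 0.503 F [-0.9  0.7  0.3] j6 74.0 tiltz [-0.004 -0.001 -1.   ]
shift cm [0.14 0.46 9.81] turn rad 0.041
```

```bash
python3 -m crank '[[0,0.2,2,0.04,50],[0.1,0.3,5,0.04,50],[0.1,0.4,8,0.04,50],[0.1,0.4,9.5,0.04,50],[0.1,0.4,9.5,0.04,50]]'; python3 go.py 0.6462 0.2288 0.005 23.9
python3 - <<'E'
from h import *
shot("side","s1",(190,190,430,360),3.2); shot("top","t1",(190,150,480,380),2.6)
E
```

```text
time: 2.1
position: [0.6451, 0.2293, 0.0428]
tool_rot: [-0.0, 0.978, 0.211, -0.003]
force: [-0.7, -1.1, 0.8]
gripper_width: 0.499
t 2.1 pos [0.6451 0.2293 0.0428] psi 24.3 w 0.499 F [-0.7 -1.1  0.8] j6 75.0 tiltz [-0.006 -0.001 -1.   ]
shift cm [0.1  0.09 3.78] turn rad 0.008
```

View pics/s1.png

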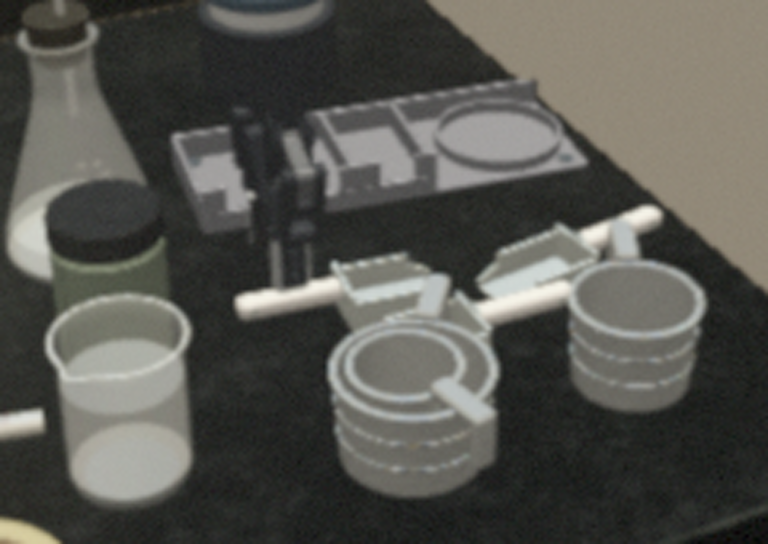

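View pics/t1.png

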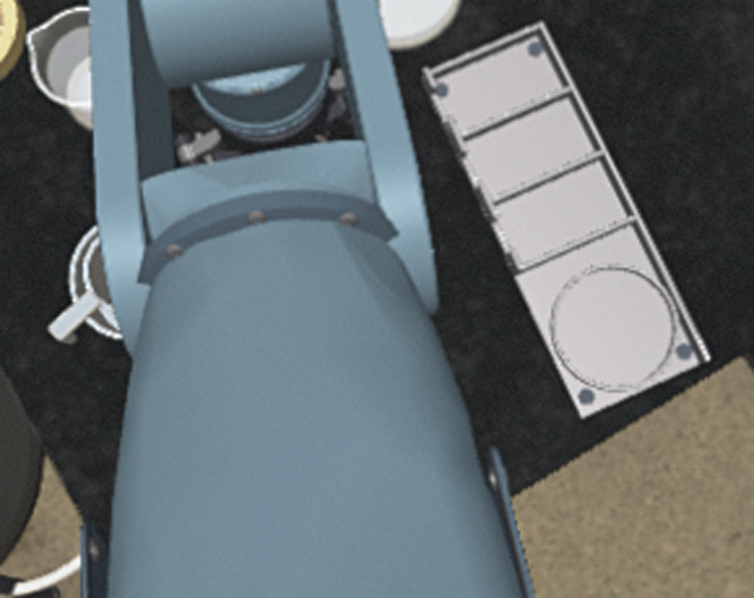

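The side view shows the fingers straddling scoop A's handle at zoom (290,285). I'll descend and close.

```bash
python3 -m crank '[[0.1,0.1,1,0,50],[0.1,0.1,2.2,0,50],[0.1,0.1,3.2,0,50],[0.1,0.1,3.7,0,50],[0.1,0.1,3.7,0,50]]'; python3 -m crank '[[0,0,0,0,20],[0,0,0,0,10],[0,0,0,0,0],[0,0,0,0,0],[0,0,0,0,0]]';python3 go.py
```

```text
time: 2.7
position: [0.6479, 0.229, 0.0077]
tool_rot: [-0.0, 0.978, 0.211, -0.001]
force: [-0.2, 1.4, 1.1]
gripper_width: 0.498
time: 3.2
position: [0.6494, 0.2293, 0.0099]
tool_rot: [0.0, 0.978, 0.211, 0.001]
force: [0.2, 0.0, 1.3]
gripper_width: 0.146
t 3.2 pos [0.6494 0.2293 0.0099] psi 24.3 w 0.146 F [0.2 0.  1.3] j6 75.0 tiltz [ 0.001  0.    -1.   ]
```

```bash
python3 -m crank '[[0,0,-0.5,0,0],[0,0,-1.5,0,0],[0,0,-3,0,0],[0,0,-5,0,0],[0,0,-7,0,0]]'; python3 go.py;python3 -m crank '[[0,0,-1,0,0],[0,0,-2,0,0],[0,0,-2,0,0],[0,0,-2,0,0],[0,0,-2,0,0]]'; python3 go.py
python3 - <<'E'
from h import *
shot("side","s2",(190,190,430,360),3.2)
E
```

```text
time: 3.7
position: [0.6491, 0.2293, 0.0812]
tool_rot: [0.0, 0.978, 0.211, 0.0]
force: [-0.1, -0.2, -0.5]
gripper_width: 0.148
t 3.7 pos [0.6491 0.2293 0.0812] psi 24.3 w 0.148 F [-0.1 -0.2 -0.5] j6 75.0 tiltz [ 0.001  0.    -1.   ]
time: 4.2
position: [0.6481, 0.2291, 0.098]
tool_rot: [-0.0, 0.978, 0.211, -0.001]
force: [0.4, -0.1, -0.7]
gripper_width: 0.145
t 4.2 pos [0.6481 0.2291 0.098 ] psi 24.3 w 0.145 F [ 0.4 -0.1 -0.7] j6 75.0 tiltz [-0.002 -0.    -1.   ]
```

View pics/s2.png

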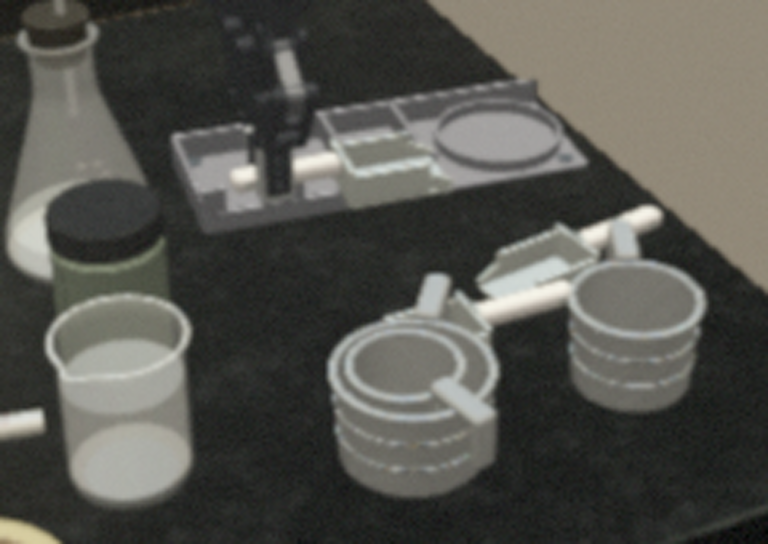

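```bash
python3 - <<'E'
from h import *
T=lambda u,v:(340+u/3.5,150+v/3.5); S=lambda u,v:(235+u/5,205+v/5)
def ang(n,a,b,z):
    A=plane(n,*a,z);B=plane(n,*b,z);d=B-A; print(n,z,np.degrees(np.arctan2(d[1],d[0])).round(2),np.linalg.norm(d).round(4),A[:2].round(4),B[:2].round(4))
ang("top",T(430,485),T(207,30),.024);ang("top",T(430,485),T(207,30),.034)
ang("top",T(262,562),T(172,368),.004)
ang("side",S(692,183),S(457,222),.004)
ang("side",S(613,50),S(45,137),.024);ang("side",S(613,50),S(45,137),.034)
ang("side",S(457,222),S(95,289),.002)
for v in[(0,-90,14),(-50,-140,4),(-50,140,34),(50,140,24),(50,140,34)]:
    pass
E
python3 - <<'E'
import cv2,numpy as np
import sys; sys.path.insert(0,'.')
from h import *
im=cv2.imread("pics/top0.png"); g=cv2.cvtColor(im,6)
# ring: darker pixels near expected ring
x0,y0=395,245; c=cv2.resize(g[y0:312,x0:460],None,fx=8,fy=8,interpolation=cv2.INTER_CUBIC)
cv2.imwrite("pics/ring.png",cv2.createCLAHE(4,(4,4)).apply(c))
E
```

```text
top 0.024 22.88 0.2785 [ 0.4943 -0.0733] [0.7509 0.035 ]
top 0.034 22.88 0.2754 [ 0.4935 -0.0706] [0.7473 0.0364]
top 0.004 22.85 0.1158 [0.456  0.0149] [0.5626 0.0599]
side 0.004 22.07 0.1128 [0.4571 0.0224] [0.5616 0.0648]
side 0.024 22.37 0.2769 [ 0.4947 -0.0682] [0.7507 0.0371]
side 0.034 22.37 0.2722 [ 0.4948 -0.0488] [0.7465 0.0548]
side 0.002 23.95 0.1651 [0.5618 0.0615] [0.7127 0.1285]
```

View pics/ring.png

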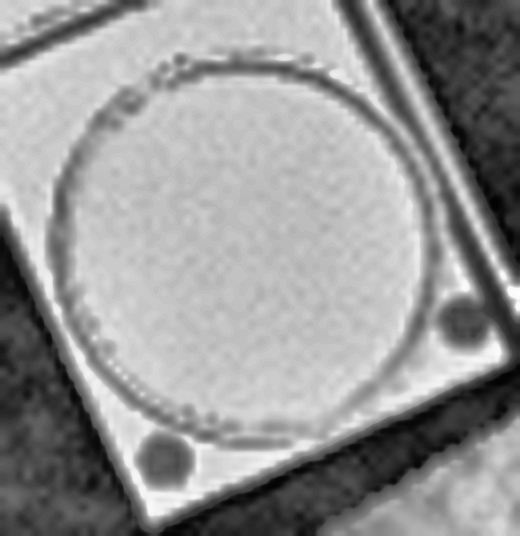

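Run:
```python
from h import *
im=cv2.imread("pics/s2_raw.png"); cv2.imwrite("pics/s2z.png",cv2.resize(im[200:270,230:350],None,fx=6,fy=6,interpolation=cv2.INTER_CUBIC))
p=proj("side",(0.6481,0.2291,0.098)); print(p,(p[0]-230)*6,(p[1]-200)*6)
d=np.array([np.cos(np.radians(24.3)),np.sin(np.radians(24.3))])
for s in(-.0325+.0402+.0,): pass
for loc in (-65,-40,0):
    x=np.array([0.6481,0.2291])+d*(-(loc+40.2)/1e3); 
    p=proj("side",(x[0],x[1],.098+.0115+.006));print(loc,(p[0]-230)*6,(p[1]-200)*6)
```

```text
(np.float64(275.3761373657066), np.float64(249.62947103424003)) 272.2568241942396 297.77682620544016
-65 192.2751387544962 263.2546704241529
-40 270.59496472517435 249.27941811219904
0 393.4504356089774 227.35453241188657
```

View pics/s2z.png

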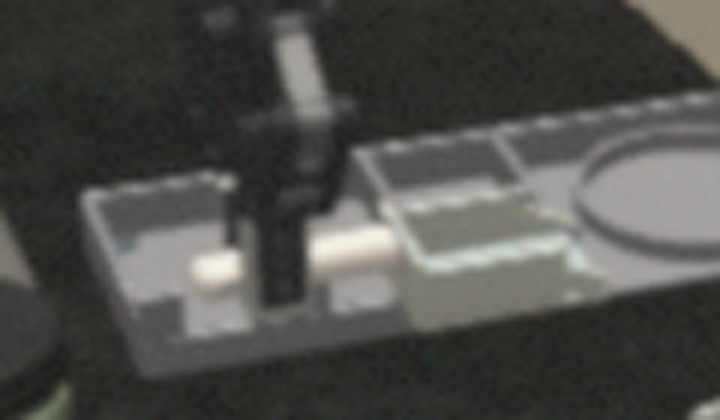

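```bash
python3 -m crank '[[0,0,-1,-0.15,0],[0,0,-2,-0.3,0],[0,0,-2.5,-0.45,0],[0,0,-2.5,-0.6,0],[0,0,-2.5,-0.75,0]]'; python3 go.py 0.6278 0.1176 0.12 112.8
```

```text
time: 4.75
position: [0.6486, 0.2292, 0.1236]
tool_rot: [-0.0, 0.831, 0.557, -0.001]
force: [0.0, -0.1, -1.4]
gripper_width: 0.143
t 4.75 pos [0.6486 0.2292 0.1236] psi 67.7 w 0.143 F [ 0.  -0.1 -1.4] j6 32.0 tiltz [-0.001 -0.    -1.   ]
shift cm [-11.11   2.32   0.36] turn rad -0.788
```

```bash
python3 -m crank '[[-1,0.2,0,-0.15,0],[-3,0.6,0,-0.3,0],[-6,1.2,0,-0.45,0],[-9,1.9,0,-0.6,0],[-10.5,2.2,0,-0.75,0]]'; python3 -m crank '[[-0.5,0,1,-0.04,0],[-0.5,0,2.5,-0.04,0],[-0.5,0,4,-0.04,0],[-0.5,0,5,-0.04,0],[-0.5,0,5,-0.04,0]]';python3 -m crank '[[0,0,0,0,0],[0,0,0,0,0],[0,0,0,0,0],[0,0,0,0,0],[0,0,0,0,0]]'; python3 go.py 0.6278 0.1176 0.012 112.8
python3 - <<'E'
from h import *
shot("side","s3",(230,190,390,280),4.7); shot("top","t3",(190,150,480,380),2.6)
E
```

```text
time: 5.25
position: [0.6278, 0.1216, 0.1233]
tool_rot: [-0.001, 0.57, 0.822, -0.001]
force: [-0.6, -0.1, -0.3]
gripper_width: 0.149
time: 5.75
position: [0.6284, 0.1198, 0.0712]
tool_rot: [-0.002, 0.555, 0.832, -0.001]
force: [0.3, -0.6, -0.4]
gripper_width: 0.147
time: 6.25
position: [0.6307, 0.1192, 0.0748]
tool_rot: [0.0, 0.555, 0.832, 0.0]
force: [0.7, -0.6, -1.1]
gripper_width: 0.144
t 6.25 pos [0.6307 0.1192 0.0748] psi 112.6 w 0.144 F [ 0.7 -0.6 -1.1] j6 -22.0 tiltz [ 0.001 -0.    -1.   ]
shift cm [-0.03 -0.33  6.28] turn rad -0.004
```

View pics/s3.png

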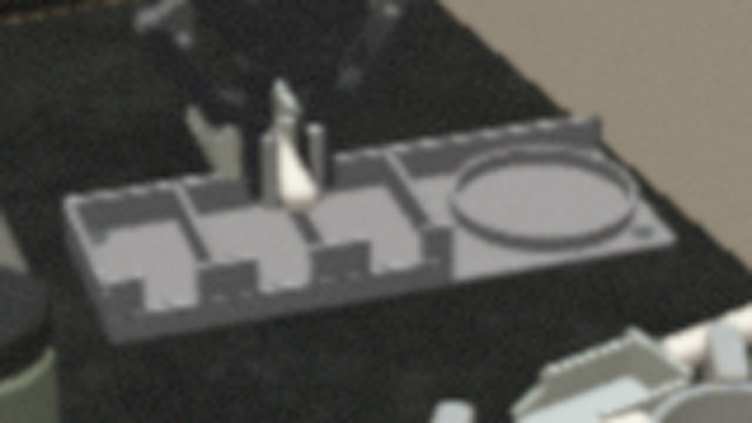

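View pics/t3.png

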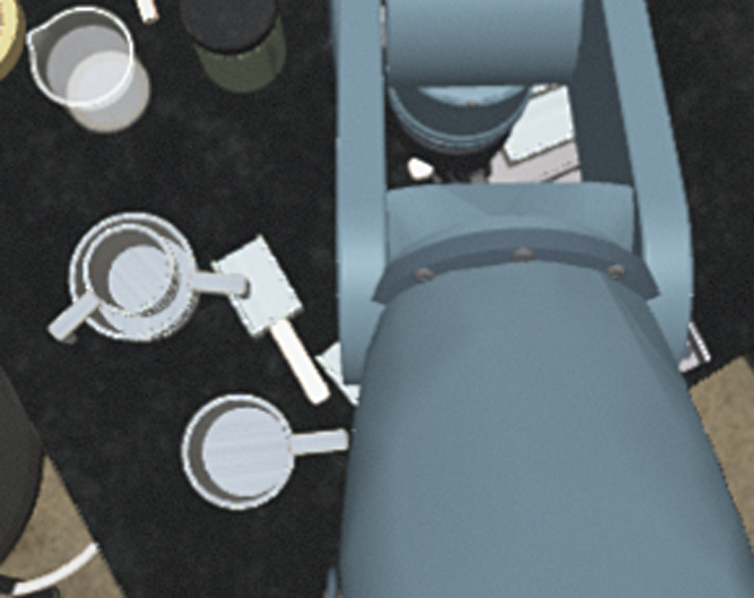

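```bash
cat >> h.py <<'E'
TC=np.array([0.6037,0.028]);TA=np.radians(-67.2)
def tw(x,y,z=0):
    a=TA; return np.array([TC[0]+(x*np.cos(a)-y*np.sin(a))/1e3,TC[1]+(x*np.sin(a)+y*np.cos(a))/1e3,z/1e3])
def wt(X):
    d=(np.array(X[:2])-TC)*1e3;a=TA; return np.array([d[0]*np.cos(a)+d[1]*np.sin(a),-d[0]*np.sin(a)+d[1]*np.cos(a)])
E
python3 - <<'E'
from h import *
Z=lambda p:((p[0]-230)*4.7,(p[1]-190)*4.7)
P=np.array([0.6307,0.1192,0.0748])
print("tray coords of TCP",wt(P))
a=np.radians(112.6)
e=P+np.array([np.cos(a)*.025,np.sin(a)*.025,.0115]);print("handle end now",Z(proj("side",e)))
print("notch L,R bottom front",[Z(proj("side",tw(-50,y,15))) for y in (45,69)], [Z(proj("side",tw(-50,y,34))) for y in (45,69)])
print("seat corner",Z(proj("side",tw(-50,-140,4))),"front +y",Z(proj("side",tw(-50,140,0))),"front wall end",Z(proj("side",tw(-50,-24,4))))
E
```

```text
tray coords of TCP [-73.61099859  60.23172658]
handle end now (np.float64(305.61764844110957), np.float64(202.43304432456364))
notch L,R bottom front [(np.float64(311.2094382282981), np.float64(283.15984973399713)), (np.float64(261.1398556845609), np.float64(291.7235361410397))] [(np.float64(310.3427958820336), np.float64(247.6900911031428)), (np.float64(259.8529998298773), np.float64(256.1176813917809))]
seat corner (np.float64(677.6252028995671), np.float64(240.01637792062567)) front +y (np.float64(111.53080267583297), np.float64(345.6728698633202)) front wall end (np.float64(451.83841803027633), np.float64(279.13888160777805))
```

```bash
python3 -m crank '[[0,-0.2,0,0,0],[0,-0.4,1,0,0],[0,-0.4,2,0,0],[0,-0.4,3,0,0],[0,-0.4,3.2,0,0]]';python3 -m crank '[[0,0,0,0,0],[0,0,0,0,0],[0,0,0,0,0],[0,0,0,0,0],[0,0,0,0,0]]'; python3 go.py
python3 - <<'E'
from h import *
shot("side","s4",(230,190,390,280),4.7)
E
```

```text
time: 6.85
position: [0.6251, 0.1176, 0.0398]
tool_rot: [-0.002, 0.555, 0.832, -0.001]
force: [-0.9, 0.2, 0.3]
gripper_width: 0.149
time: 7.35
position: [0.627, 0.1176, 0.0427]
tool_rot: [0.0, 0.555, 0.832, 0.0]
force: [0.6, -0.2, -1.0]
gripper_width: 0.146
t 7.35 pos [0.627  0.1176 0.0427] psi 112.6 w 0.146 F [ 0.6 -0.2 -1. ] j6 -23.0 tiltz [ 0.001 -0.    -1.   ]
```

View pics/s4.png

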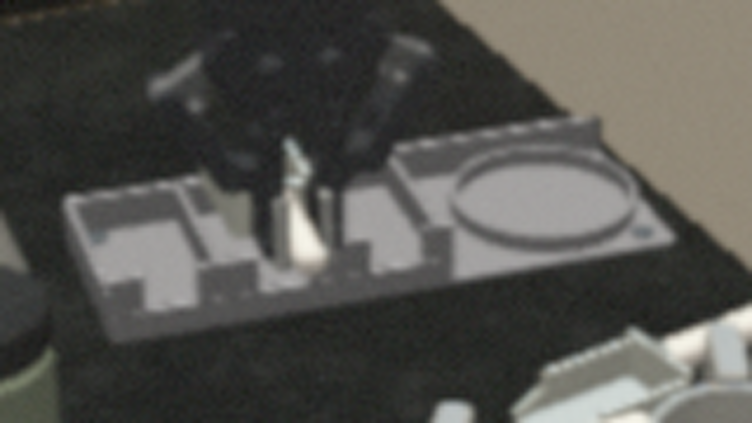

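```bash
python3 -m crank '[[0,0,0.6,0,0],[0,0,1.2,0,0],[0,0,1.8,0,0],[0,0,2.4,0,0],[0,0,2.8,0,0]]';python3 go.py; python3 -m crank '[[0,0,0.1,0,0],[0,0,0.2,0,0],[0,0,0.2,0,0],[0,0,0.2,0,0],[0,0,0.2,0,0]]'; python3 go.py
python3 - <<'E'
from h import *
shot("side","s5",(230,190,390,280),4.7)
E
```

```text
time: 7.9
position: [0.6262, 0.1177, 0.0133]
tool_rot: [-0.001, 0.555, 0.832, -0.0]
force: [-3.6, 4.4, 10.1]
gripper_width: 0.142
t 7.9 pos [0.6262 0.1177 0.0133] psi 112.6 w 0.142 F [-3.6  4.4 10.1] j6 -23.0 tiltz [-0.001  0.    -1.   ]
time: 8.4
position: [0.6267, 0.1178, 0.0132]
tool_rot: [-0.0, 0.555, 0.832, -0.0]
force: [-5.3, 0.8, 9.4]
gripper_width: 0.15
t 8.4 pos [0.6267 0.1178 0.0132] psi 112.6 w 0.15 F [-5.3  0.8  9.4] j6 -23.0 tiltz [-0. -0. -1.]
```

View pics/s5.png

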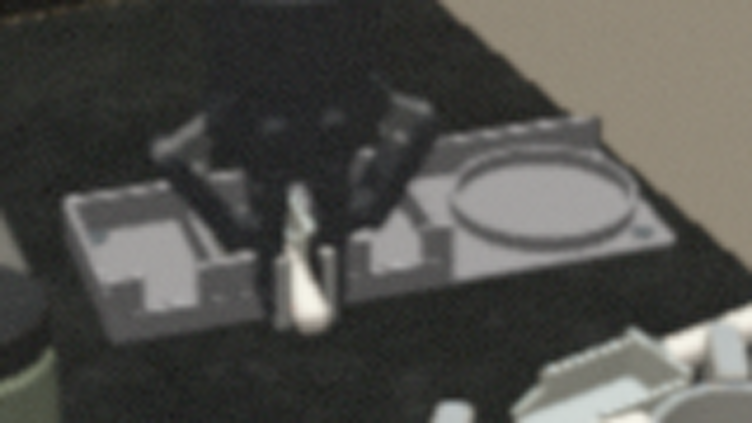

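```bash
python3 -m crank '[[0,0,0,0,10],[0,0,0,0,25],[0,0,0,0,35],[0,0,0,0,40],[0,0,-1,0,40]]'; python3 -m crank '[[0,0,-2,0,40],[0,0,-6,0,40],[0,0,-10,0,40],[0,0,-13,0,40],[0,0,-13,0,40]]'; python3 go.py
python3 - <<'E'
from h import *
shot("side","s6",(230,190,390,280),4.7)
E
```

```text
time: 8.95
position: [0.6254, 0.1175, 0.0209]
tool_rot: [-0.001, 0.555, 0.832, -0.001]
force: [-1.5, -0.6, -0.5]
gripper_width: 0.403
time: 9.45
position: [0.6305, 0.1177, 0.1592]
tool_rot: [0.004, 0.555, 0.832, 0.003]
force: [-0.9, 0.6, 1.1]
gripper_width: 0.4
t 9.45 pos [0.6305 0.1177 0.1592] psi 112.6 w 0.4 F [-0.9  0.6  1.1] j6 -23.0 tiltz [ 0.011  0.    -1.   ]
```

View pics/s6.png

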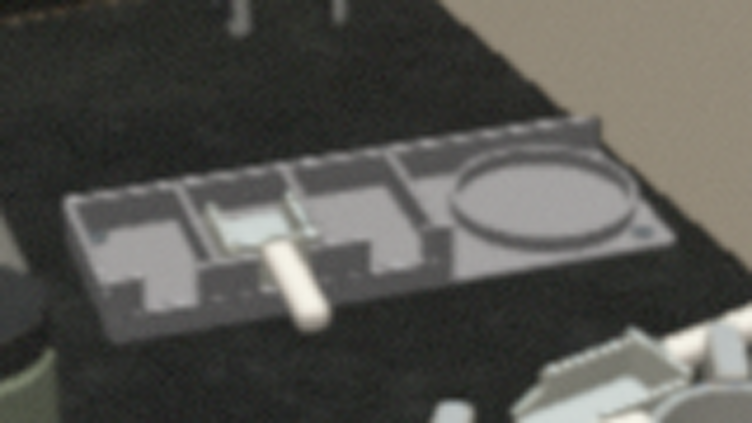

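Scoop A lies flat in lane 2 with its handle through the notch (handle end at zoom (312,318)). Next is scoop C.

```bash
python3 go.py 0.4346 0.1293 0.12 218.8;python3 -m crank '[[0,-3,0,-0.15,40],[1,-6,0,-0.3,40],[2,-9,0,-0.45,40],[3,-12,0,-0.6,40],[4,-15,0,-0.75,40]]'; python3 go.py 0.4346 0.1293 0.12 218.8
```

```text
t 9.5 pos [0.6289 0.1177 0.1561] psi 112.6 w 0.399 F [-0.7 -0.7 -1.3] j6 -23.0 tiltz [ 0.007 -0.    -1.   ]
shift cm [  8.54 -17.51   3.49] turn rad -1.854
time: 10.0
position: [0.4705, 0.0969, 0.1508]
tool_rot: [-0.001, 0.209, 0.978, -0.0]
force: [-0.6, -0.3, 0.1]
gripper_width: 0.408
t 10.0 pos [0.4705 0.0969 0.1508] psi 155.9 w 0.408 F [-0.6 -0.3  0.1] j6 -68.0 tiltz [-0.003  0.    -1.   ]
shift cm [4.59 1.5  3.09] turn rad -1.098
```

```bash
python3 -m crank '[[1,0.3,0,-0.15,40],[2,0.7,0,-0.3,40],[3,1,1,-0.45,40],[4.6,1.5,2,-0.6,40],[4.6,1.5,3,-0.75,40]]'; python3 -m crank '[[0,0,1,-0.15,40],[0,0,2,-0.3,40],[0,0,4,-0.35,40],[0,0,5,-0.35,40],[0,0,6,-0.35,40]]'; python3 -m crank '[[0,0,0,0,40],[0,0,0,0,40],[0,0,0,0,40],[0,0,0,0,40],[0,0,0,0,40]]'; python3 go.py 0.4346 0.1293 0.009 218.8
python3 - <<'E'
from h import *
shot("side","s7",(290,220,450,310),4.7)
shot("top","t7",(190,150,480,380),2.6)
E
```

```text
time: 10.5
position: [0.4346, 0.1306, 0.1205]
tool_rot: [-0.002, -0.164, 0.986, 0.0]
force: [-0.2, 0.6, -0.3]
gripper_width: 0.399
time: 11.0
position: [0.4363, 0.1296, 0.061]
tool_rot: [-0.001, -0.33, 0.944, 0.0]
force: [-0.6, 0.1, -0.2]
gripper_width: 0.399
time: 11.5
position: [0.4377, 0.1297, 0.0628]
tool_rot: [0.001, -0.33, 0.944, -0.0]
force: [0.7, 0.0, 1.2]
gripper_width: 0.404
t 11.5 pos [0.4377 0.1297 0.0628] psi -141.4 w 0.404 F [0.7 0.  1.2] j6 -127.0 tiltz [ 0.001  0.    -1.   ]
shift cm [0.27 0.16 5.38] turn rad -0.004
```

View pics/s7.png

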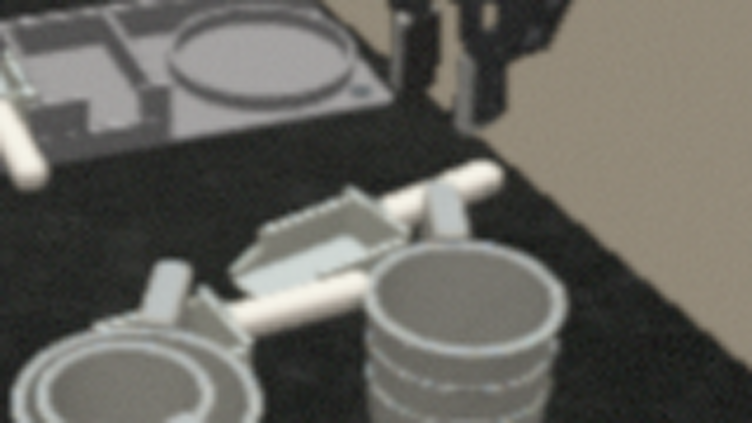

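View pics/t7.png

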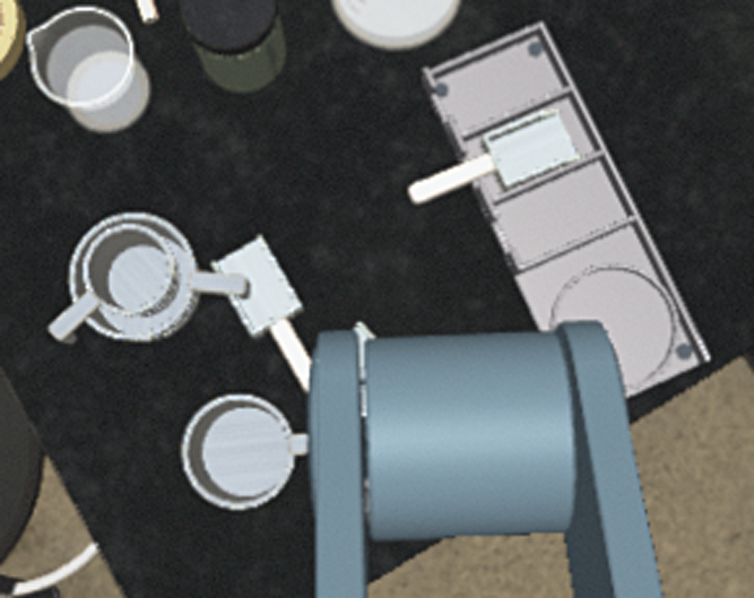

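```bash
python3 - <<'E'
from sc import *
im=cv2.imread("pics/t7_raw.png")
for o in scoops(im,roi=(335,190,420,240),thr=228,zh=.030): print(o[0].round(4),round(o[1],1),round(o[2],4),"tray",wt(o[0]).round(1))
print("FK grasp tray",wt((0.6267,0.1178)))
E
python3 -m crank '[[0.1,0.1,1,0,40],[0.2,0.1,2.2,0,40],[0.2,0.1,3.5,0,40],[0.2,0.1,4.8,0,40],[0.2,0.1,5.3,0,40]]'; python3 -m crank '[[0,0,0,0,40],[0,0,0,0,20],[0,0,0,0,0],[0,0,0,0,0],[0,0,0,0,0]]';python3 go.py;python3 -m crank '[[0,0,0,0,0],[0,0,-1,0,0],[0,0,-3,0,0],[0,0,-6,0,0],[0,0,-9,0,0]]'; python3 go.py
```

```text
[0.6308 0.1097] 112.6 0.0634 tray [-64.8  56.6]
FK grasp tray [-73.87045252  56.00175215]
time: 12.1
position: [0.4333, 0.1291, 0.0071]
tool_rot: [-0.002, -0.33, 0.944, 0.001]
force: [-0.4, 0.5, 0.8]
gripper_width: 0.4
time: 12.6
position: [0.4354, 0.1292, 0.0097]
tool_rot: [0.0, -0.33, 0.944, -0.0]
force: [0.6, -0.6, 0.2]
gripper_width: 0.147
t 12.6 pos [0.4354 0.1292 0.0097] psi -141.4 w 0.147 F [ 0.6 -0.6  0.2] j6 -127.0 tiltz [ 0.001  0.    -1.   ]
time: 13.1
position: [0.4345, 0.1292, 0.1006]
tool_rot: [-0.0, -0.33, 0.944, 0.0]
force: [1.1, -0.4, -0.8]
gripper_width: 0.143
t 13.1 pos [0.4345 0.1292 0.1006] psi -141.4 w 0.143 F [ 1.1 -0.4 -0.8] j6 -127.0 tiltz [-0.001  0.    -1.   ]
```

```bash
python3 -m crank '[[0,0,-0.5,0.15,0],[0,0,-1,0.3,0],[0,0,-1,0.45,0],[0,0,-1,0.6,0],[0,0,-1,0.75,0]]'; python3 go.py 0.5789 0.0948 0.11 112.8
```

```text
time: 13.6
position: [0.435, 0.1293, 0.11]
tool_rot: [0.0, 0.041, 0.999, 0.0]
force: [0.4, 0.5, -0.9]
gripper_width: 0.15
t 13.6 pos [0.435  0.1293 0.11  ] psi 175.2 w 0.15 F [ 0.4  0.5 -0.9] j6 -84.0 tiltz [ 0.  0. -1.]
shift cm [-1.463e+01 -2.240e+00  1.000e-02] turn rad 1.09
```

```bash
python3 -m crank '[[-1,-0.2,0,0.15,0],[-4,-0.7,0,0.3,0],[-8,-1.2,0,0.45,0],[-12,-1.8,0,0.6,0],[-14,-2.1,0,0.75,0]]'; python3 -m crank '[[0,0,0,0.15,0],[0,0,0,0.3,0],[0,0,0,0.34,0],[0,0,0,0.34,0],[0,0,0,0.34,0]]'; python3 go.py 0.5789 0.0948 0.04 112.8
```

```text
time: 14.1
position: [0.5761, 0.0966, 0.1104]
tool_rot: [0.001, 0.405, 0.914, 0.0]
force: [-0.4, 0.1, -0.6]
gripper_width: 0.146
time: 14.6
position: [0.573, 0.0976, 0.1097]
tool_rot: [0.0, 0.55, 0.835, 0.0]
force: [-0.2, -0.1, -0.6]
gripper_width: 0.145
t 14.6 pos [0.573  0.0976 0.1097] psi 113.2 w 0.145 F [-0.2 -0.1 -0.6] j6 -25.0 tiltz [ 0.  0. -1.]
shift cm [-0.49  0.44  6.97] turn rad 0.008
```

```bash
python3 -m crank '[[-0.2,0.2,1,0.01,0],[-0.5,0.4,3,0.01,0],[-0.5,0.4,5,0.01,0],[-0.5,0.4,7,0.01,0],[-0.5,0.4,7,0.01,0]]'; python3 -m crank '[[0,0,0,0,0],[0,0,0,0,0],[0,0,0,0,0],[0,0,0,0,0],[0,0,0,0,0]]'; python3 go.py 0.5789 0.0948 0.0135 112.8
python3 - <<'E'
from h import *
shot("side","s8",(230,190,390,280),4.7)
E
```

```text
time: 15.1
position: [0.5758, 0.0945, 0.0357]
tool_rot: [-0.003, 0.555, 0.832, -0.002]
force: [-0.5, 0.6, -0.2]
gripper_width: 0.143
time: 15.6
position: [0.5791, 0.0945, 0.04]
tool_rot: [0.0, 0.555, 0.832, 0.0]
force: [-0.4, 0.8, -1.2]
gripper_width: 0.146
t 15.6 pos [0.5791 0.0945 0.04  ] psi 112.6 w 0.146 F [-0.4  0.8 -1.2] j6 -25.0 tiltz [ 0.001 -0.    -1.   ]
shift cm [ 0.03 -0.01  2.65] turn rad -0.004
```

View pics/s8.png

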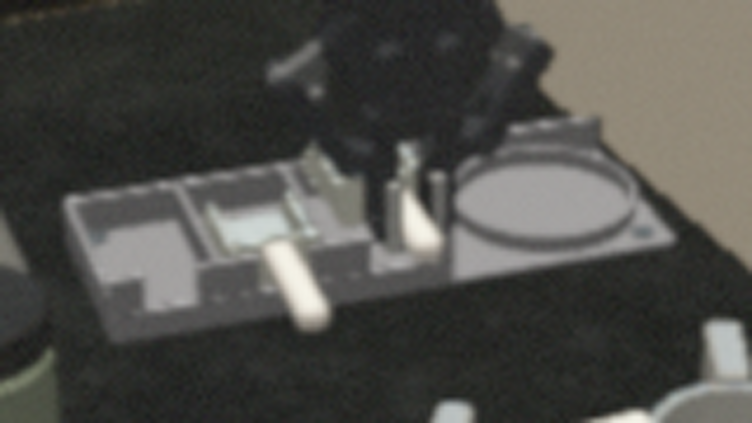

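```bash
python3 -m crank '[[0,0,0.6,0,0],[0,0,1.2,0,0],[0,0,1.8,0,0],[0,0,2.4,0,0],[0,0,2.7,0,0]]';python3 -m crank '[[0,0,0,0,0],[0,0,0,0,0],[0,0,0,0,10],[0,0,0,0,25],[0,0,0,0,40]]';  python3 -m crank '[[0,0,0,0,40],[0,0,-1,0,40],[0,0,-4,0,40],[0,0,-8,0,40],[0,0,-11,0,40]]'; python3 go.py
python3 - <<'E'
from h import *
shot("side","s9",(190,190,430,360),3.2); shot("top","t9",(190,150,480,380),2.6)
E
```

```text
time: 16.15
position: [0.5785, 0.0951, 0.0123]
tool_rot: [-0.001, 0.555, 0.832, 0.0]
force: [-5.2, 5.3, 14.2]
gripper_width: 0.149
time: 16.65
position: [0.5787, 0.0945, 0.0121]
tool_rot: [0.0, 0.555, 0.832, -0.0]
force: [0.6, 0.6, -0.8]
gripper_width: 0.393
time: 17.15
position: [0.5794, 0.0944, 0.1251]
tool_rot: [0.001, 0.555, 0.832, 0.0]
force: [0.1, 0.4, 0.6]
gripper_width: 0.398
t 17.15 pos [0.5794 0.0944 0.1251] psi 112.6 w 0.398 F [0.1 0.4 0.6] j6 -25.0 tiltz [ 0.002 -0.    -1.   ]
```

View pics/s9.png

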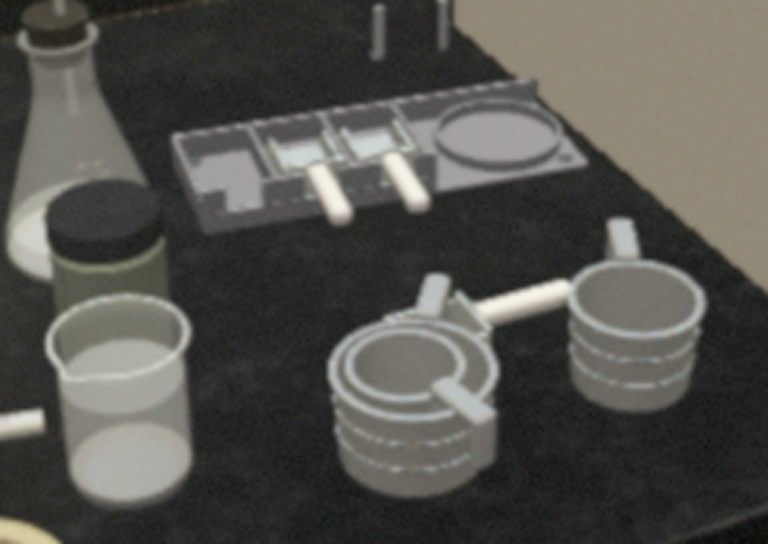

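Both scoops sit flat in lanes 1 and 2. Next I'll measure the jugs.

Run:
```python
from h import *
im=cv2.imread("pics/t9_raw.png"); cv2.imwrite("pics/j9.png",cv2.resize(im[225:355,200:330],None,fx=4.6,fy=4.6,interpolation=cv2.INTER_CUBIC))
```

```text
(no output)
```

View pics/j9.png

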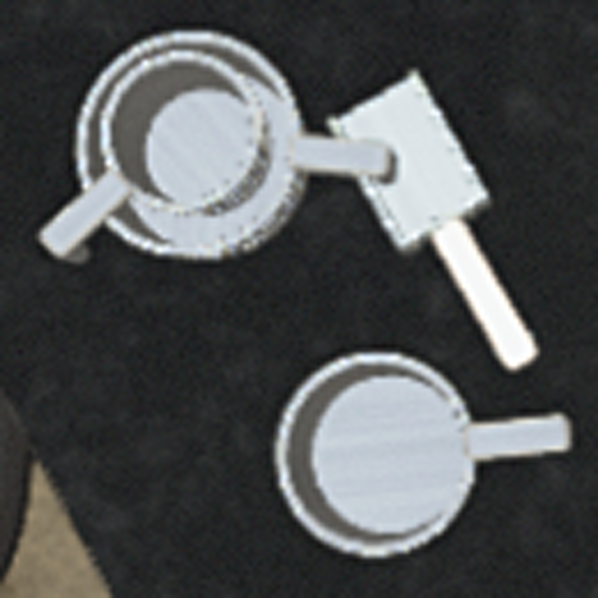

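```bash
cat > jug.py <<'E'
from h import *
def jug(name,c,inn,end,zoff,R,s,x0,y0):
    P=lambda p,z:plane("top",x0+p[0]/s-.5+.5/s,y0+p[1]/s-.5+.5/s,z)[:2]
    C_=P(c,.056+zoff);I=P(inn,.063+zoff);E_=P(end,.063+zoff)
    d=E_-I;a=np.degrees(np.arctan2(d[1],d[0]));dc=E_-C_;a2=np.degrees(np.arctan2(dc[1],dc[0]))
    u=dc/np.linalg.norm(dc);print(name,"C",C_.round(4),"dir arm",a.round(1),"dir axis",a2.round(1),"reach mm",(np.linalg.norm(dc)*1e3).round(1),"exp",R+38,"pinch",(E_-u*.008).round(4))
E
python3 - <<'E'
from jug import *
a=(4.6,200,225)
jug("small",(180,131),(118,182),(50,247),.004,31,*a)
jug("large",(189,144),(295,150),(390,160),0,44,*a)
jug("medium",(375.5,454.5),(468,440),(570,433),0,37.5,*a)
E
```

```text
small C [0.5621 0.3403] dir arm 133.8 dir axis 133.3 reach mm 67.9 exp 69 pinch [0.5211 0.3838]
large C [0.5575 0.3373] dir arm -96.8 dir axis -96.0 reach mm 81.9 exp 82 pinch [0.5498 0.2638]
medium C [0.4346 0.262 ] dir arm -86.7 dir axis -84.4 reach mm 76.1 exp 75.5 pinch [0.4412 0.1942]
```

All reaches match the given sizes within 1.1 mm. Small jug first: pinch at (0.521,0.384) with direction 133.5°.

```bash
python3 go.py 0.5204 0.3845 0.125 133.5; python3 -m crank '[[4,-0.3,0,-0.1,40],[8.5,-0.7,0,-0.2,40],[13,-1,0,-0.3,40],[18,-1.4,0,-0.36,40],[23,-1.8,0,-0.36,40]]';python3 go.py 0.5204 0.3845 0.125 133.5
```

```text
t 17.25 pos [0.5825 0.0944 0.1284] psi 112.6 w 0.399 F [ 0.7 -0.2  1.1] j6 -25.0 tiltz [ 0.01 -0.   -1.  ]
shift cm [29.17  5.4   0.27] turn rad -0.365
time: 17.75
position: [0.4726, 0.3009, 0.122]
tool_rot: [-0.0, 0.397, 0.918, -0.0]
force: [1.6, 0.2, -0.5]
gripper_width: 0.399
t 17.75 pos [0.4726 0.3009 0.122 ] psi 133.3 w 0.399 F [ 1.6  0.2 -0.5] j6 -23.0 tiltz [-0. -0. -1.]
shift cm [ 2.82  9.21 -0.3 ] turn rad -0.004
```

```bash
python3 -m crank '[[0.8,3,0,0,40],[1.7,6,0,0,40],[2.6,9.2,0,0,40],[2.6,9.2,0,0,40],[2.6,9.2,1,0,40]]'; python3 -m crank '[[0,0,0.5,0,40],[0,0,1.5,0,40],[0,0,2.5,0,40],[0,0,2.5,0,40],[0,0,2.5,0,40]]';python3 go.py 0.5204 0.3845 0.041 133.5
python3 - <<'E'
from h import *
shot("side","s10",(230,250,390,360),4.7)
E
```

```text
time: 18.25
position: [0.5236, 0.3822, 0.1126]
tool_rot: [0.001, 0.397, 0.918, 0.0]
force: [0.0, 0.1, -0.5]
gripper_width: 0.401
time: 18.75
position: [0.5229, 0.3812, 0.0868]
tool_rot: [-0.0, 0.397, 0.918, -0.0]
force: [-0.2, -0.9, 0.5]
gripper_width: 0.402
t 18.75 pos [0.5229 0.3812 0.0868] psi 133.2 w 0.402 F [-0.2 -0.9  0.5] j6 -18.0 tiltz [-0.001 -0.    -1.   ]
shift cm [0.41 0.05 4.58] turn rad -0.006
```

View pics/s10.png

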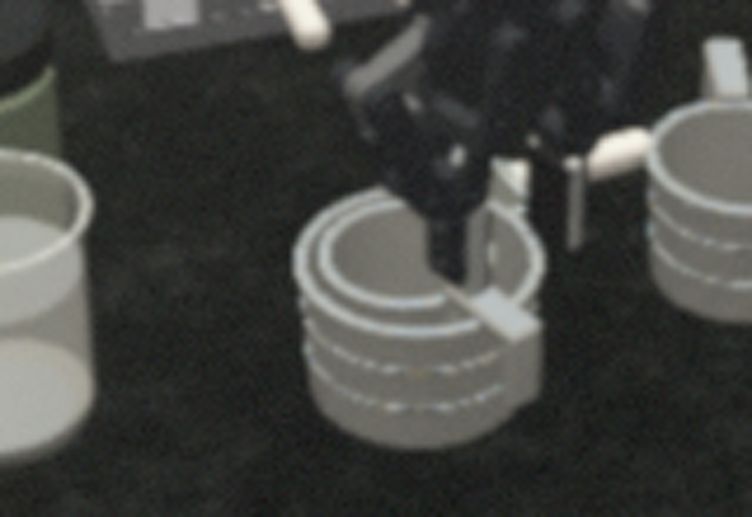

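```bash
python3 -m crank '[[0.4,0,0,0,40],[0.4,0,1,0,40],[0.4,0,2.5,0,40],[0.4,0,4,0,40],[0.4,0,4.5,0,40]]'; python3 go.py 0.5204 0.3845 0.041 133.5; python3 -m crank '[[0,0,0,0,30],[0,0,0,0,15],[0,0,0,0,0],[0,0,0,0,0],[0,0,0,0,0]]';python3 go.py
python3 - <<'E'
from h import *
shot("side","s11",(230,250,390,360),4.7)
E
```

```text
time: 19.3
position: [0.5186, 0.3836, 0.0389]
tool_rot: [-0.002, 0.397, 0.918, -0.002]
force: [0.2, -0.5, 0.1]
gripper_width: 0.397
t 19.3 pos [0.5186 0.3836 0.0389] psi 133.2 w 0.397 F [ 0.2 -0.5  0.1] j6 -17.0 tiltz [-0.004 -0.002 -1.   ]
shift cm [-0.06  0.2  -0.21] turn rad -0.005
time: 19.8
position: [0.5206, 0.3847, 0.0427]
tool_rot: [0.0, 0.397, 0.918, 0.0]
force: [0.4, -0.0, -1.1]
gripper_width: 0.144
t 19.8 pos [0.5206 0.3847 0.0427] psi 133.2 w 0.144 F [ 0.4 -0.  -1.1] j6 -17.0 tiltz [ 0.001  0.    -1.   ]
```

View pics/s11.png

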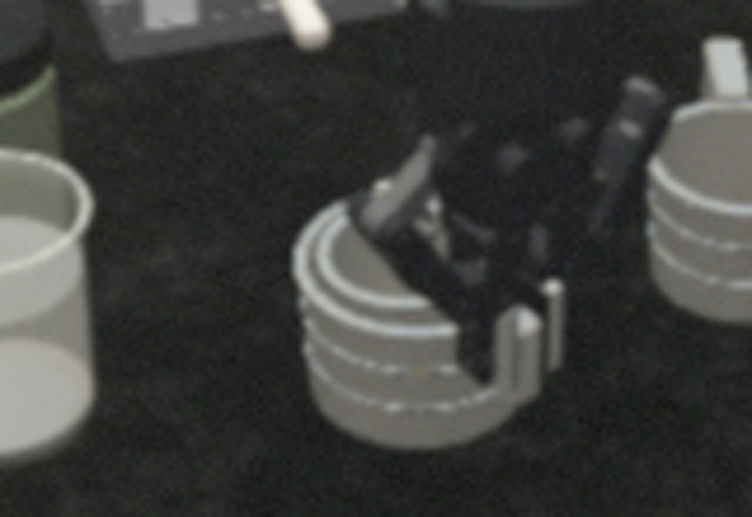

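Gripped: opening is 0.144 with the strap between the pads. Lifting slowly.

```bash
python3 -m crank '[[0,0,-0.5,0,0],[0,0,-1.5,0,0],[0,0,-3,0,0],[0,0,-5,0,0],[0,0,-7,0,0]]';python3 -m crank '[[0,0,-1,0,0],[0,0,-1.5,0,0],[0,0,-1.5,0,0],[0,0,-1.5,0,0],[0,0,-1.5,0,0]]'; python3 go.py 0.589 0.215 0.13 180
python3 - <<'E'
from h import *
shot("side","s12",(210,230,390,360),4.2)
E
```

```text
time: 20.35
position: [0.5207, 0.3847, 0.1144]
tool_rot: [0.0, 0.397, 0.918, 0.0]
force: [-0.3, 0.1, -1.7]
gripper_width: 0.151
time: 20.85
position: [0.5197, 0.3842, 0.126]
tool_rot: [-0.001, 0.397, 0.918, -0.001]
force: [-0.6, -0.3, -1.4]
gripper_width: 0.146
t 20.85 pos [0.5197 0.3842 0.126 ] psi 133.2 w 0.146 F [-0.6 -0.3 -1.4] j6 -17.0 tiltz [-0.002 -0.001 -1.   ]
shift cm [-17.08  -6.53  -0.39] turn rad -0.817
```

View pics/s12.png

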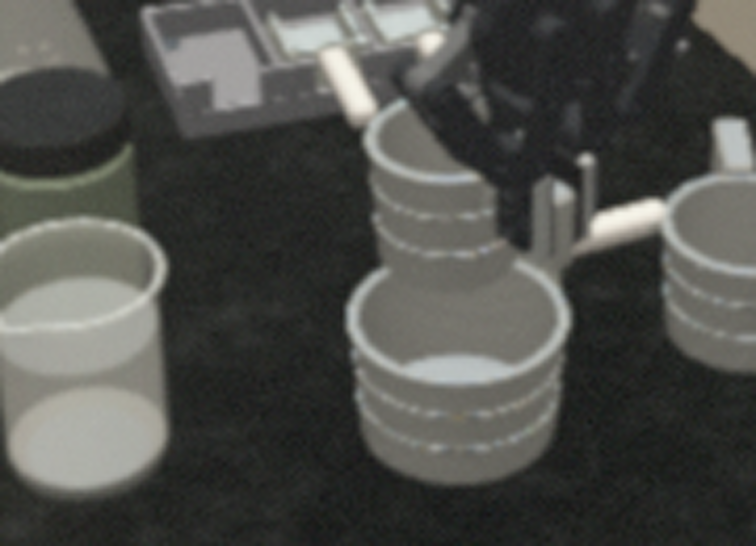

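```bash
python3 -m crank '[[-1,-0.4,-0.5,-0.15,0],[-4,-1.5,-0.5,-0.3,0],[-8,-3,-0.5,-0.45,0],[-12.5,-4.7,-0.5,-0.6,0],[-16,-6,-0.5,-0.75,0]]'; python3 -m crank '[[0,0,0,-0.07,0],[0,0,0,-0.07,0],[0,0,0,-0.07,0],[0,0,0,-0.07,0],[0,0,0,-0.07,0]]'; python3 go.py 0.589 0.215 0.045 180
```

```text
time: 21.4
position: [0.5865, 0.2248, 0.1316]
tool_rot: [-0.0, 0.033, 0.999, -0.0]
force: [0.7, 0.7, -0.8]
gripper_width: 0.152
time: 21.9
position: [0.5857, 0.2278, 0.1321]
tool_rot: [-0.0, 0.0, 1.0, -0.0]
force: [0.7, 0.4, -1.3]
gripper_width: 0.148
t 21.9 pos [0.5857 0.2278 0.1321] psi 179.9 w 0.148 F [ 0.7  0.4 -1.3] j6 -79.0 tiltz [-0. -0. -1.]
shift cm [-0.33 -1.28  8.71] turn rad -0.001
```

```bash
python3 -m crank '[[-0.3,-0.5,1,0,0],[-0.3,-1.2,3,0,0],[-0.3,-1.2,5,0,0],[-0.3,-1.2,7,0,0],[-0.3,-1.2,8.5,0,0]]'; python3 -m crank '[[0,0,0.3,0,0],[0,0,0.6,0,0],[0,0,0.8,0,0],[0,0,0.9,0,0],[0,0,0.9,0,0]]'; python3 go.py
```

```text
time: 22.4
position: [0.5883, 0.2146, 0.0451]
tool_rot: [-0.001, 0.001, 1.0, -0.0]
force: [-0.0, 0.2, -1.0]
gripper_width: 0.148
time: 22.9
position: [0.5896, 0.2149, 0.0389]
tool_rot: [0.001, 0.001, 1.0, 0.0]
force: [-0.4, -0.5, -1.5]
gripper_width: 0.149
t 22.9 pos [0.5896 0.2149 0.0389] psi 179.9 w 0.149 F [-0.4 -0.5 -1.5] j6 -81.0 tiltz [ 0.001  0.    -1.   ]
```

Slightly lower to make contact, then release and retreat.

```bash
python3 -m crank '[[0,0,0.1,0,0],[0,0,0.2,0,0],[0,0,0.2,0,15],[0,0,0.2,0,30],[0,0,0.2,0,40]]';python3 go.py; python3 -m crank '[[0,0,0,0,40],[0,0,-1,0,40],[0,0,-4,0,40],[0,0,-8,0,40],[0,0,-11,0,40]]'; python3 go.py 0.5498 0.2638 0.13 264
python3 - <<'E'
from h import *
shot("side","s13",(210,210,400,350),3.9)
E
```

```text
time: 23.4
position: [0.5895, 0.2149, 0.0366]
tool_rot: [0.0, 0.001, 1.0, 0.0]
force: [0.2, -0.9, -0.6]
gripper_width: 0.402
t 23.4 pos [0.5895 0.2149 0.0366] psi 179.9 w 0.402 F [ 0.2 -0.9 -0.6] j6 -81.0 tiltz [ 0.001  0.    -1.   ]
time: 23.9
position: [0.5899, 0.2149, 0.1492]
tool_rot: [0.001, 0.001, 1.0, 0.0]
force: [0.8, -0.2, -0.5]
gripper_width: 0.401
t 23.9 pos [0.5899 0.2149 0.1492] psi 179.9 w 0.401 F [ 0.8 -0.2 -0.5] j6 -81.0 tiltz [ 0.002  0.    -1.   ]
shift cm [4.02 4.88 1.91] turn rad -1.468
```

View pics/s13.png

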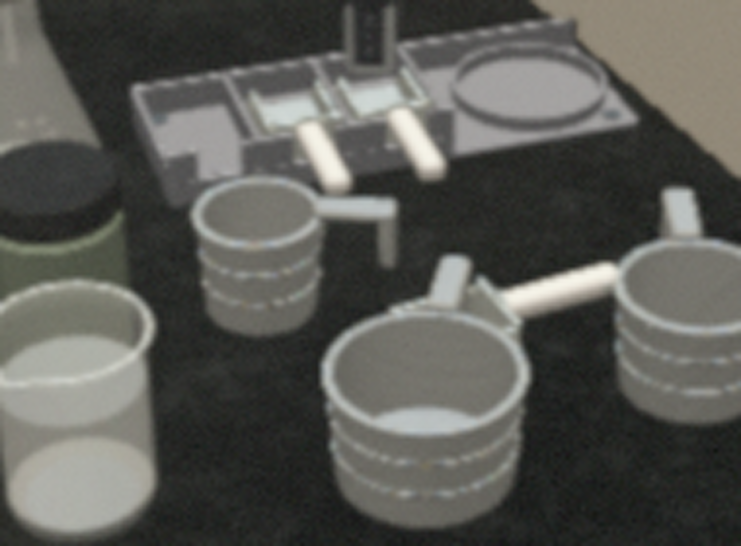

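```bash
python3 -m crank '[[0.8,1,0,-0.15,40],[1.6,2,0,-0.3,40],[2.4,3,0,-0.45,40],[3.2,4,0,-0.6,40],[4,4.9,0,-0.75,40]]'; python3 -m crank '[[0,0,1,-0.15,40],[0,0,2,-0.3,40],[0,0,3,-0.45,40],[0,0,4,-0.6,40],[0,0,5,-0.72,40]]';  python3 -m crank '[[0,0,0,0,40],[0,0,0,0,40],[0,0,0,0,40],[0,0,0,0,40],[0,0,0,0,40]]'; python3 go.py 0.5498 0.2638 0.039 264
python3 - <<'E'
from h import *
shot("side","s14",(210,210,400,350),3.9); shot("top","t14",(190,150,480,380),2.6)
E
```

```text
time: 24.45
position: [0.5491, 0.2644, 0.1468]
tool_rot: [0.0, -0.368, 0.93, -0.0]
force: [-0.5, 0.7, -0.4]
gripper_width: 0.4
time: 24.95
position: [0.5495, 0.264, 0.0964]
tool_rot: [0.0, -0.672, 0.74, -0.0]
force: [-0.8, -0.7, 0.7]
gripper_width: 0.399
time: 25.45
position: [0.5496, 0.264, 0.0969]
tool_rot: [0.0, -0.67, 0.743, -0.0]
force: [0.6, 0.4, 0.8]
gripper_width: 0.401
t 25.45 pos [0.5496 0.264  0.0969] psi -95.9 w 0.401 F [0.6 0.4 0.8] j6 -160.0 tiltz [ 0.001  0.    -1.   ]
shift cm [ 0.02 -0.02  5.79] turn rad 0.002
```

View pics/s14.png

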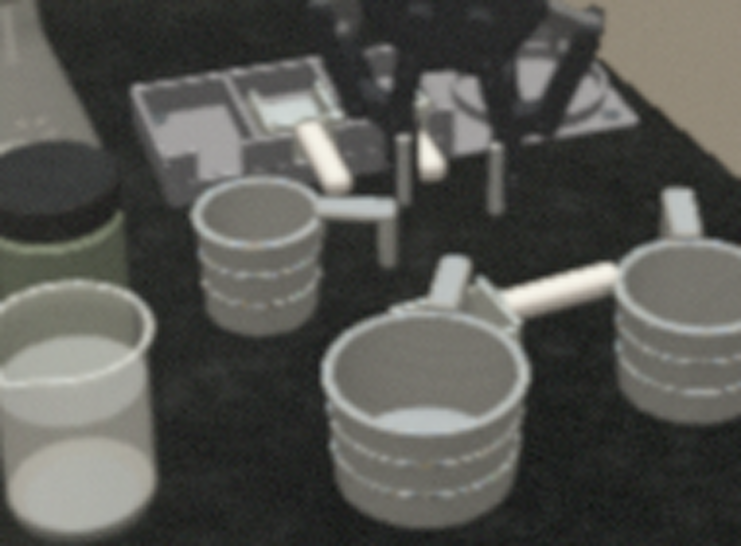

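View pics/t14.png

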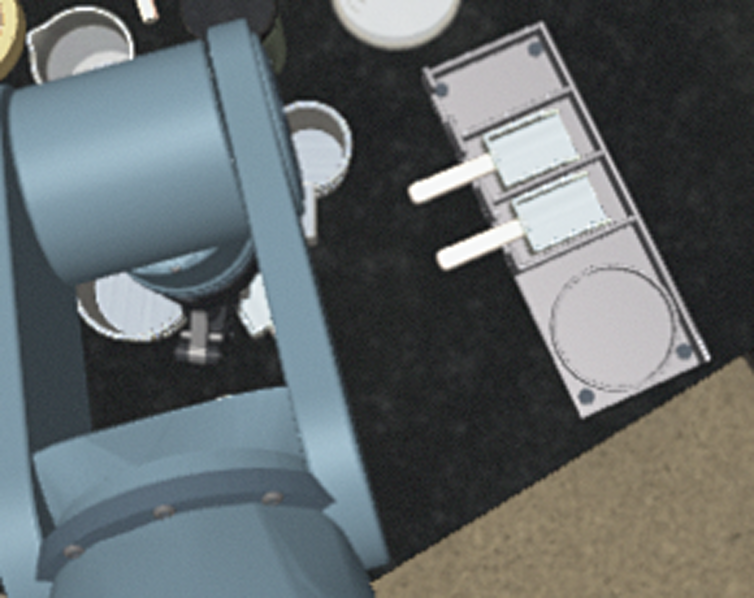

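```bash
python3 -m crank '[[0,0,1,0,40],[0,0,2.5,0,40],[0,0,4,0,40],[0,0,5.3,0,40],[0,0,5.8,0,40]]'; python3 -m crank '[[0,0,0,0,40],[0,0,0,0,20],[0,0,0,0,0],[0,0,0,0,0],[0,0,0,0,0]]';python3 go.py;  python3 -m crank '[[0,0,-0.5,0,0],[0,0,-1.5,0,0],[0,0,-3,0,0],[0,0,-5,0,0],[0,0,-6,0,0]]';  python3 -m crank '[[0,0,0,0,0],[0,0,0,0,0],[0,0,0,0,0],[0,0,0,0,0],[0,0,0,0,0]]'; python3 go.py
python3 - <<'E'
from h import *
shot("side","s15",(210,210,400,350),3.9)
E
```

```text
time: 26.05
position: [0.5476, 0.2634, 0.0354]
tool_rot: [-0.002, -0.67, 0.742, 0.001]
force: [-1.0, 0.7, 0.5]
gripper_width: 0.401
time: 26.55
position: [0.5497, 0.264, 0.0389]
tool_rot: [0.001, -0.67, 0.742, -0.0]
force: [-0.0, -0.6, 0.0]
gripper_width: 0.148
t 26.55 pos [0.5497 0.264  0.0389] psi -95.9 w 0.148 F [-0.  -0.6  0. ] j6 -160.0 tiltz [ 0.001  0.    -1.   ]
time: 27.05
position: [0.5506, 0.2643, 0.1014]
tool_rot: [0.002, -0.67, 0.742, -0.001]
force: [-0.0, 0.2, -1.6]
gripper_width: 0.146
time: 27.55
position: [0.5488, 0.2637, 0.0974]
tool_rot: [-0.001, -0.67, 0.742, 0.0]
force: [-0.8, -0.3, -2.8]
gripper_width: 0.15
t 27.55 pos [0.5488 0.2637 0.0974] psi -95.9 w 0.15 F [-0.8 -0.3 -2.8] j6 -160.0 tiltz [-0.001 -0.    -1.   ]
```

View pics/s15.png

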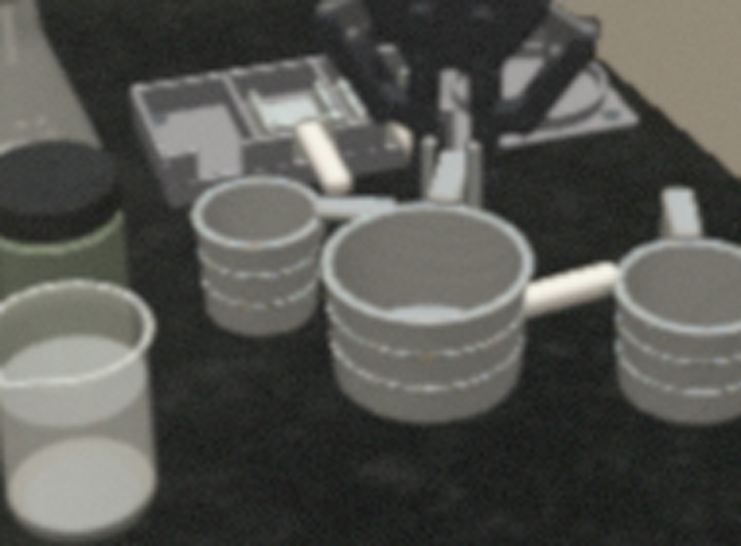

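```bash
python3 - <<'E'
from h import *
for z in(.004,.009,.014):
    P=lambda u,v:plane("top",395+u/8-.44,245+v/8-.44,z)
    c=P(244.5,252);print(z,c.round(4),[np.linalg.norm(P(*a)-P(*b)).round(4) for a,b in(((57,252),(432,252)),((244,65),(244,440)))], "tray",wt(c))
for z in(.004,.014):
    S=lambda u,v:plane("side",230+u/4.7-.4,190+v/4.7-.4,z)
    print("side",z,S(544,194).round(4))
E
python3 - <<'E'
import sys;sys.path.insert(0,'.')
from h import *
im=cv2.imread("pics/side0.png"); cv2.imwrite("pics/rs.png",cv2.resize(im[210:255,315:385],None,fx=10,fy=10,interpolation=cv2.INTER_CUBIC))
E
```

```text
0.004 [ 0.5211 -0.0075  0.004 ] [np.float64(0.0899), np.float64(0.09)] tray [  0.72073192 -89.94227054]
0.009 [ 0.5205 -0.0066  0.009 ] [np.float64(0.0894), np.float64(0.0895)] tray [ -0.35905794 -90.05191041]
0.014 [ 0.52   -0.0056  0.014 ] [np.float64(0.0889), np.float64(0.089)] tray [ -1.43884779 -90.16155027]
side 0.004 [ 0.5223 -0.0232  0.004 ]
side 0.014 [ 0.522  -0.0052  0.014 ]
```

View pics/rs.png

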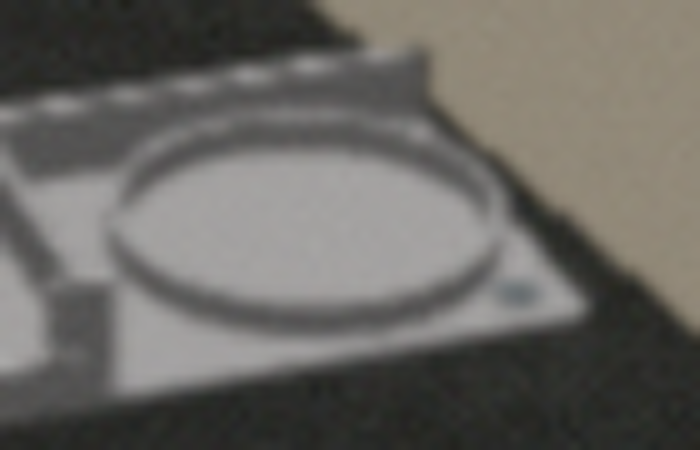

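```bash
python3 -m crank '[[0,0,-1,0,0],[0,0,-3,0,0],[0,0,-5,0,0],[0,0,-6,0,0],[0,0,-6.5,0,0]]'; python3 go.py 0.4526 0.0216 0.16 157.8;  python3 -m crank '[[0,0,0,0.1,0],[0,0,0,0.25,0],[0,0,0,0.4,0],[0,0,0,0.55,0],[0,0,0,0.7,0]]'; python3 go.py 0.4526 0.0216 0.16 157.8
```

```text
time: 28.1
position: [0.5501, 0.2641, 0.165]
tool_rot: [0.001, -0.67, 0.742, -0.001]
force: [0.6, -0.1, -2.5]
gripper_width: 0.148
t 28.1 pos [0.5501 0.2641 0.165 ] psi -95.9 w 0.148 F [ 0.6 -0.1 -2.5] j6 -160.0 tiltz [ 0.002  0.001 -1.   ]
shift cm [25.12  7.22  0.46] turn rad 1.856
time: 28.6
position: [0.5486, 0.2638, 0.1624]
tool_rot: [-0.001, -0.372, 0.928, 0.0]
force: [-0.7, -0.2, -2.3]
gripper_width: 0.148
t 28.6 pos [0.5486 0.2638 0.1624] psi -136.3 w 0.148 F [-0.7 -0.2 -2.3] j6 -119.0 tiltz [-0.002 -0.    -1.   ]
shift cm [ 23.67 -10.88   0.27] turn rad 1.15
```

```bash
python3 -m crank '[[2,-1,0,0.12,0],[6,-2.8,0,0.26,0],[10,-4.6,0,0.4,0],[14,-6.5,0,0.54,0],[16.5,-7.6,0,0.68,0]]'; python3 go.py 0.4526 0.0216 0.16 157.8
```

```text
time: 29.1
position: [0.4816, 0.0925, 0.1624]
tool_rot: [-0.001, -0.041, 0.999, -0.0]
force: [0.7, 1.1, -1.3]
gripper_width: 0.151
t 29.1 pos [0.4816 0.0925 0.1624] psi -175.3 w 0.151 F [ 0.7  1.1 -1.3] j6 -98.0 tiltz [-0.002 -0.    -1.   ]
shift cm [ 3.46 -6.83  0.25] turn rad 0.469
```

```bash
python3 -m crank '[[0.6,-1.2,0.5,0.1,0],[1.4,-2.8,1,0.2,0],[2.2,-4.3,1.5,0.3,0],[3,-5.8,2,0.4,0],[3.3,-6.5,2.5,0.47,0]]';python3 -m crank '[[0,0,1,0,0],[0,0,2,0,0],[0,0,3,0,0],[0,0,4,0,0],[0,0,4,0,0]]'; python3 -m crank '[[0,0,0,0,0],[0,0,0,0,0],[0,0,0,0,0],[0,0,0,0,0],[0,0,0,0,0]]'; python3 go.py 0.4526 0.0216 0.08 157.8
python3 - <<'E'
from h import *
shot("side","s16",(250,180,410,280),4.7); shot("top","t16",(330,200,480,330),4)
E
```

```text
time: 29.6
position: [0.4552, 0.026, 0.1375]
tool_rot: [-0.001, 0.192, 0.981, -0.0]
force: [0.3, -0.4, -2.9]
gripper_width: 0.148
time: 30.1
position: [0.455, 0.0275, 0.0964]
tool_rot: [-0.002, 0.189, 0.982, 0.0]
force: [-1.3, -0.2, -2.8]
gripper_width: 0.153
time: 30.6
position: [0.4565, 0.0269, 0.0986]
tool_rot: [0.0, 0.19, 0.982, -0.0]
force: [0.9, -0.6, -1.8]
gripper_width: 0.15
t 30.6 pos [0.4565 0.0269 0.0986] psi 158.1 w 0.15 F [ 0.9 -0.6 -1.8] j6 -80.0 tiltz [ 0.001 -0.    -1.   ]
shift cm [ 0.17 -0.64  1.86] turn rad 0.006
```

View pics/s16.png

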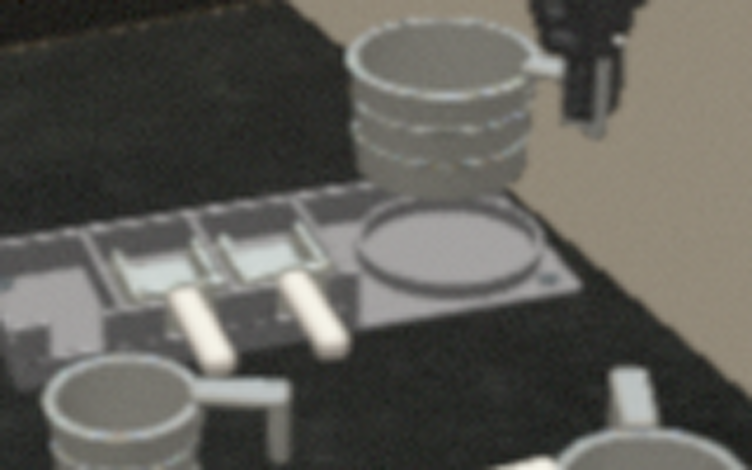

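View pics/t16.png

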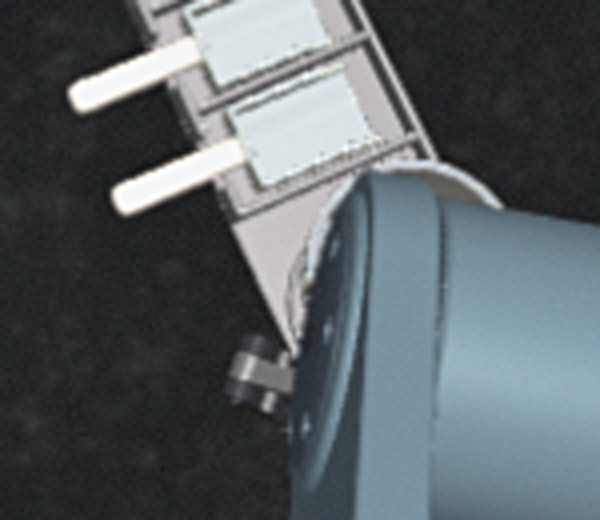

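```bash
python3 -m crank '[[0.1,-0.3,0,0,0],[0.2,-0.6,0.5,0,0],[0.2,-0.6,1.5,0,0],[0.2,-0.6,2.5,0,0],[0.2,-0.6,3.3,0,0]]'; python3 -m crank '[[0,0,0,0,0],[0,0,0,0,0],[0,0,0,0,0],[0,0,0,0,0],[0,0,0,0,0]]'; python3 go.py 0.4526 0.0216 0.08 157.8
python3 - <<'E'
from h import *
shot("side","s17",(310,190,400,255),8); shot("top","t17",(330,200,480,330),4)
E
```

```text
time: 31.2
position: [0.4515, 0.0222, 0.0639]
tool_rot: [-0.001, 0.19, 0.982, 0.0]
force: [-0.9, 0.5, -2.5]
gripper_width: 0.148
time: 31.7
position: [0.4525, 0.0221, 0.0657]
tool_rot: [0.0, 0.19, 0.982, -0.0]
force: [0.3, -0.3, -2.4]
gripper_width: 0.149
t 31.7 pos [0.4525 0.0221 0.0657] psi 158.1 w 0.149 F [ 0.3 -0.3 -2.4] j6 -80.0 tiltz [ 0.001 -0.    -1.   ]
shift cm [-0.02 -0.04 -1.43] turn rad 0.006
```

View pics/s17.png

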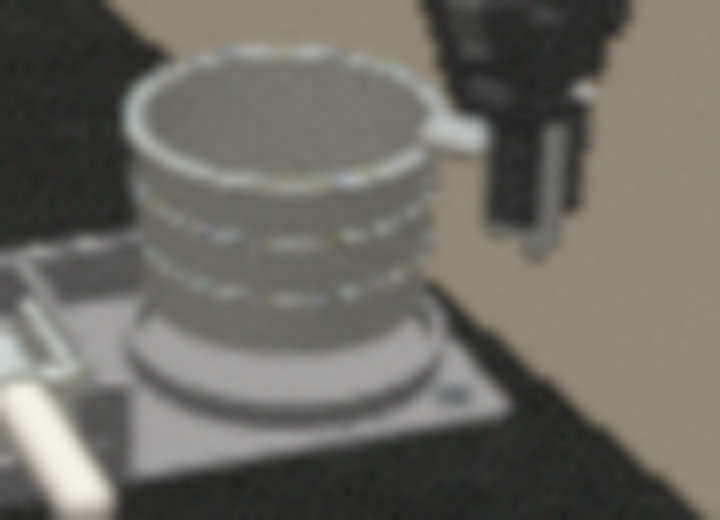

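View pics/t17.png

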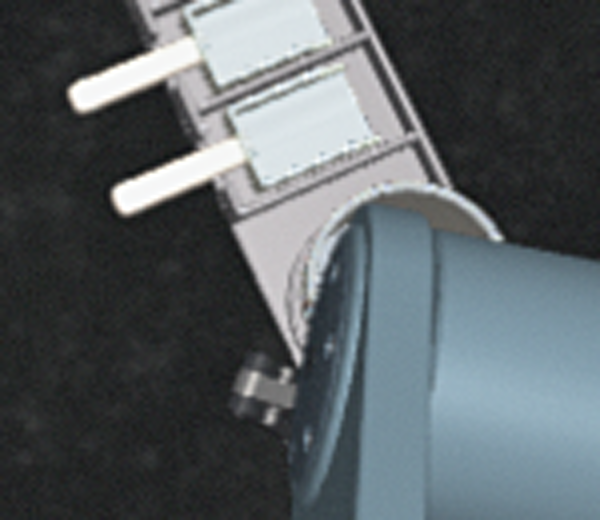

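Run:
```python
from h import *
P=lambda u,v,z:plane("side",310+u/8-.44,190+v/8-.44,z)
print("ring width",np.linalg.norm(P(127,330,.014)-P(443,330,.014)))
print("rim width",np.linalg.norm(P(125,118,.0827)-P(440,118,.0827)))
print("ring near outer bottom",P(285,420,.004).round(4))
print("ring near top",P(285,388,.014).round(4))
print("jug foot near",P(285,350,.0267).round(4))
print("rim near top",P(285,186,.0827).round(4),"rim far",P(285,48,.0827).round(4))
```

```text
ring width 0.0916302828976266
rim width 0.08874400807808608
ring near outer bottom [0.521  0.0293 0.004 ]
ring near top [0.5213 0.0284 0.014 ]
jug foot near [0.5216 0.0291 0.0267]
rim near top [0.5227 0.0375 0.0827] rim far [ 0.5255 -0.0507  0.0827]
```

Run:
```python
from h import *
im=cv2.imread("pics/t17_raw.png"); cv2.imwrite("pics/t17z.png",cv2.resize(im[240:300,395:465],None,fx=10,fy=10,interpolation=cv2.INTER_CUBIC))
```

```text
(no output)
```

View pics/t17z.png

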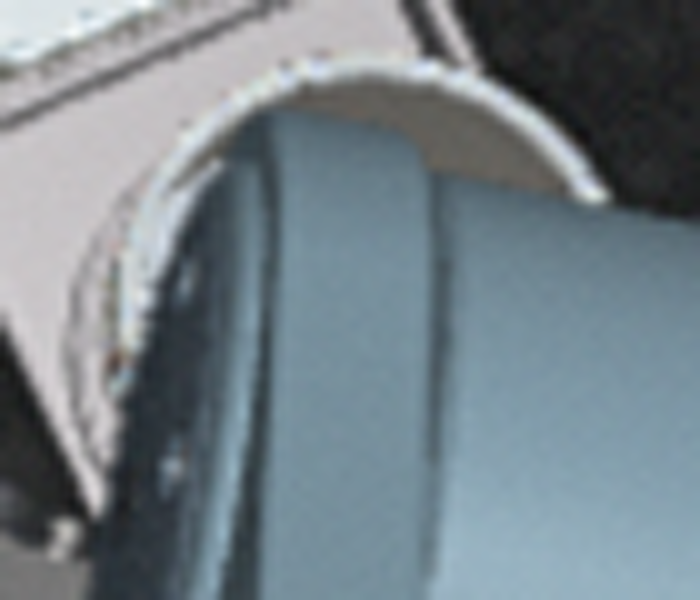

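```bash
cat >> h.py <<'E'
def circ(n,pts,z,s,x0,y0,r):
    from scipy.optimize import least_squares
    Q=np.array([plane(n,x0+u/s-.5+.5/s,y0+v/s-.5+.5/s,z)[:2] for u,v in pts])
    o=least_squares(lambda c:np.hypot(*(Q-c[:2]).T)-c[2],[*Q.mean(0),r])
    o2=least_squares(lambda c:np.hypot(*(Q-c).T)-r,Q.mean(0))
    return o.x.round(4),o2.x.round(4),(o2.fun*1e3).round(1)
E
python3 - <<'E'
from h import *
print(circ("top",[(610,200),(545,125),(465,75),(380,55),(300,65),(225,108),(165,180),(128,260),(115,340)],.0827,10,395,240,.044))
im=cv2.imread("pics/top0.png");
E
```

```text
(array([ 0.5208, -0.0064,  0.0461]), array([ 0.5233, -0.0057]), array([ 1.6,  0.2,  0.1,  0.3,  0.2, -0.7, -1.2,  0.3,  2.7]))
```

```bash
python3 -m crank '[[0,0,0.3,0,0],[0,0,0.6,0,0],[0,0,0.9,0,0],[0,0,1.2,0,0],[0,0,1.4,0,0]]'; python3 go.py; python3 -m crank '[[0,0,0.2,0,0],[0,0,0.4,0,0],[0,0,0.5,0,0],[0,0,0.6,0,0],[0,0,0.6,0,0]]'; python3 go.py
python3 - <<'E'
from h import *
shot("side","s18",(310,190,400,255),8)
E
```

```text
time: 32.3
position: [0.452, 0.0221, 0.0508]
tool_rot: [-0.0, 0.19, 0.982, -0.0]
force: [0.2, 1.0, -2.6]
gripper_width: 0.151
t 32.3 pos [0.452  0.0221 0.0508] psi 158.1 w 0.151 F [ 0.2  1.  -2.6] j6 -80.0 tiltz [-0.001  0.    -1.   ]
time: 32.8
position: [0.4523, 0.0218, 0.0452]
tool_rot: [0.0, 0.19, 0.982, -0.0]
force: [-2.0, -2.1, -1.7]
gripper_width: 0.149
t 32.8 pos [0.4523 0.0218 0.0452] psi 158.1 w 0.149 F [-2.  -2.1 -1.7] j6 -80.0 tiltz [ 0. -0. -1.]
```

View pics/s18.png

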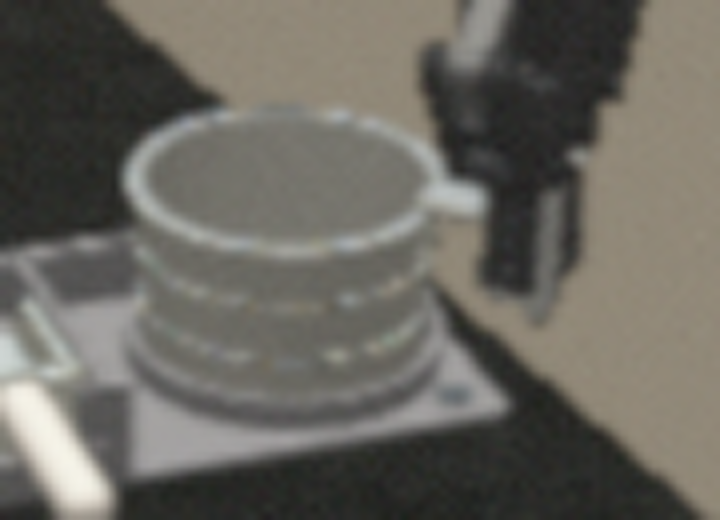

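```bash
python3 -m crank '[[0,0,0.1,0,0],[0,0,0.2,0,0],[0,0,0.3,0,0],[0,0,0.3,0,0],[0,0,0.3,0,0]]'; python3 go.py; python3 -m crank '[[0,0,0,0,10],[0,0,0,0,20],[0,0,0,0,30],[0,0,0,0,30],[0,0,0,0,30]]'; python3 go.py;  python3 -m crank '[[0,0,-0.5,0,30],[0,0,-2,0,30],[0,0,-5,0,30],[0,0,-9,0,30],[0,0,-12,0,30]]'; python3 go.py 0.4412 0.1942 0.165 275
python3 - <<'E'
from h import *
shot("side","s19",(310,190,400,255),8)
E
```

```text
time: 33.35
position: [0.4523, 0.0219, 0.0428]
tool_rot: [-0.0, 0.19, 0.982, -0.0]
force: [-6.4, -2.7, 6.7]
gripper_width: 0.151
t 33.35 pos [0.4523 0.0219 0.0428] psi 158.1 w 0.151 F [-6.4 -2.7  6.7] j6 -80.0 tiltz [-0. -0. -1.]
time: 33.85
position: [0.4523, 0.0222, 0.0422]
tool_rot: [0.0, 0.19, 0.982, 0.0]
force: [0.6, -0.9, 0.7]
gripper_width: 0.3
t 33.85 pos [0.4523 0.0222 0.0422] psi 158.1 w 0.3 F [ 0.6 -0.9  0.7] j6 -80.0 tiltz [ 0.  0. -1.]
time: 34.35
position: [0.4526, 0.0221, 0.1647]
tool_rot: [0.001, 0.19, 0.982, 0.0]
force: [-0.3, 0.1, -0.1]
gripper_width: 0.298
t 34.35 pos [0.4526 0.0221 0.1647] psi 158.1 w 0.298 F [-0.3  0.1 -0.1] j6 -80.0 tiltz [ 0.002 -0.    -1.   ]
shift cm [ 7.47 15.55 -0.04] turn rad -2.04
```

View pics/s19.png

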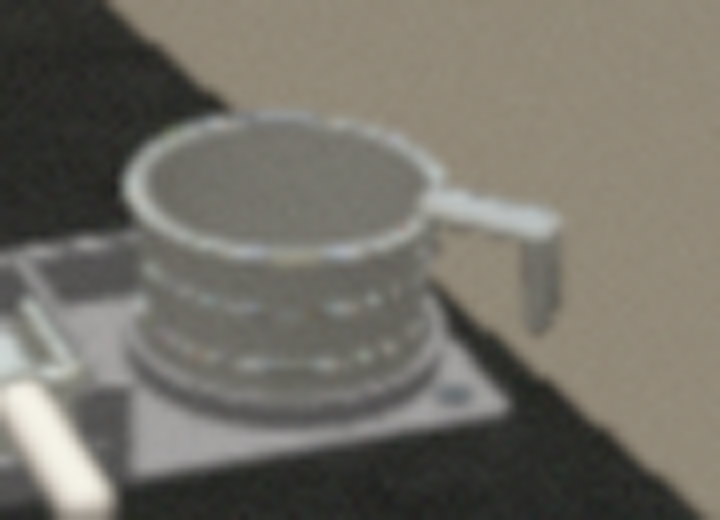

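The large jug is seated: contact came at TCP z 0.0428 against 0.043 expected, and it looks level. Now the medium jug, and first a check that it hasn't moved.

```bash
python3 - <<'E'
from h import *
shot("top","t20",(200,225,330,355),4.6)
E
python3 go.py 0.4405 0.194 0.12 94.5
```

```text
t 34.45 pos [0.4555 0.0215 0.1672] psi 158.1 w 0.3 F [ 0.5 -0.3 -0.1] j6 -80.0 tiltz [ 0.009 -0.002 -1.   ]
shift cm [ 7.85 15.44  4.68] turn rad 1.111
```

View pics/t20.png

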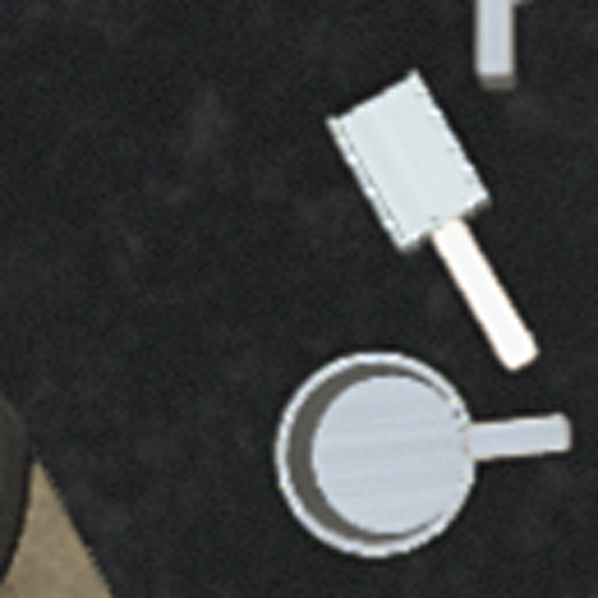

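```bash
python3 -m crank '[[1.5,3,0,0.15,30],[3,6,0,0.3,30],[4.5,9,0,0.45,30],[6,12,0,0.6,30],[7.5,15,0,0.75,30]]'; python3 -m crank '[[0,0,1,0.15,30],[0,0,2,0.3,30],[0,0,4,0.36,30],[0,0,6,0.36,30],[0,0,7,0.36,30]]';  python3 -m crank '[[0,0,0,0,30],[0,0,0,0,30],[0,0,0,0,30],[0,0,0,0,30],[0,0,0,0,30]]';python3 go.py 0.4405 0.194 0.039 94.5
python3 - <<'E'
from h import *
shot("side","s21",(320,210,450,310),5.5)
E
```

```text
time: 34.95
position: [0.4379, 0.1896, 0.1617]
tool_rot: [-0.0, 0.53, 0.848, -0.0]
force: [0.7, -0.0, -0.1]
gripper_width: 0.302
time: 35.45
position: [0.437, 0.1882, 0.0901]
tool_rot: [-0.001, 0.671, 0.742, -0.001]
force: [0.3, 0.1, 0.0]
gripper_width: 0.3
time: 35.95
position: [0.4391, 0.1884, 0.093]
tool_rot: [0.0, 0.671, 0.742, 0.001]
force: [-0.4, 0.2, 0.0]
gripper_width: 0.303
t 35.95 pos [0.4391 0.1884 0.093 ] psi 95.7 w 0.303 F [-0.4  0.2  0. ] j6 3.0 tiltz [ 0.001  0.    -1.   ]
shift cm [0.54 0.19 5.4 ] turn rad 0.022
```

View pics/s21.png

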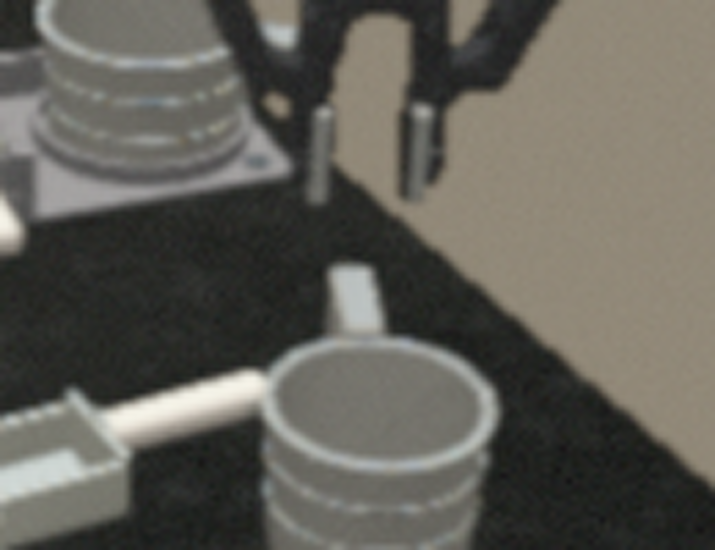

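```bash
python3 -m crank '[[0.5,0.2,0,0.02,30],[0.5,0.2,1,0.02,30],[0.5,0.2,2.5,0.02,30],[0.5,0.2,4.5,0.02,30],[0.5,0.2,5.4,0.02,30]]'; python3 -m crank '[[0,0,0,0,30],[0,0,0,0,30],[0,0,0,0,15],[0,0,0,0,0],[0,0,0,0,0]]';python3 go.py;  python3 -m crank '[[0,0,-0.5,0,0],[0,0,-1.5,0,0],[0,0,-3,0,0],[0,0,-5,0,0],[0,0,-7,0,0]]';  python3 -m crank '[[0,0,-2,0,0],[0,0,-4,0,0],[0,0,-5,0,0],[0,0,-5,0,0],[0,0,-5,0,0]]'; python3 go.py 0.4946 0.056 0.16 -67.2
python3 - <<'E'
from h import *
shot("side","s22",(320,190,450,290),5.5)
E
```

```text
time: 36.5
position: [0.4386, 0.1931, 0.0363]
tool_rot: [-0.001, 0.678, 0.735, -0.001]
force: [-0.3, 0.7, -0.6]
gripper_width: 0.302
time: 37.0
position: [0.4408, 0.1936, 0.0391]
tool_rot: [0.001, 0.678, 0.735, 0.001]
force: [-0.5, -1.2, 2.6]
gripper_width: 0.15
t 37.0 pos [0.4408 0.1936 0.0391] psi 94.6 w 0.15 F [-0.5 -1.2  2.6] j6 5.0 tiltz [ 0.002  0.    -1.   ]
time: 37.5
position: [0.4398, 0.1935, 0.1094]
tool_rot: [-0.0, 0.678, 0.735, -0.0]
force: [0.9, 0.0, -2.9]
gripper_width: 0.148
time: 38.0
position: [0.4397, 0.1934, 0.1579]
tool_rot: [-0.0, 0.678, 0.735, -0.0]
force: [0.2, -0.3, -2.4]
gripper_width: 0.15
t 38.0 pos [0.4397 0.1934 0.1579] psi 94.6 w 0.15 F [ 0.2 -0.3 -2.4] j6 5.0 tiltz [-0. -0. -1.]
shift cm [-14.14   4.37  -0.21] turn rad 2.824
```

View pics/s22.png

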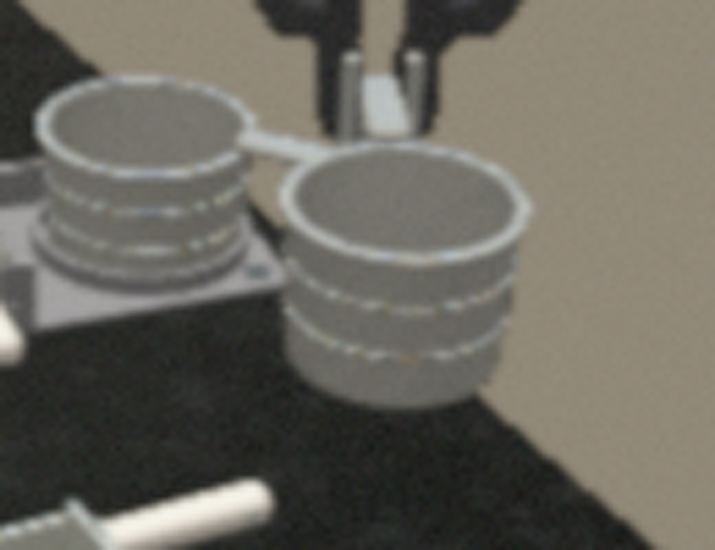

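```bash
python3 -m crank '[[-1,0.3,-0.5,0.12,0],[-3,1,-0.5,0.27,0],[-6,1.9,-0.5,0.42,0],[-8,2.5,-0.5,0.57,0],[-10,3.1,-0.5,0.72,0]]'; python3 go.py 0.4945 0.0567 0.16 -67.2;python3 -m crank '[[0,0,0,0.14,0],[0,0,0,0.29,0],[0,0,0,0.44,0],[0,0,0,0.59,0],[0,0,0,0.74,0]]'; python3 go.py 0.4945 0.0567 0.16 -67.2
```

```text
time: 38.55
position: [0.4784, 0.0954, 0.1619]
tool_rot: [-0.001, 0.895, 0.446, -0.001]
force: [-0.2, 0.2, -2.3]
gripper_width: 0.148
t 38.55 pos [0.4784 0.0954 0.1619] psi 53.0 w 0.148 F [-0.2  0.2 -2.3] j6 34.0 tiltz [-0.003  0.    -1.   ]
shift cm [-2.12  3.62  0.18] turn rad 2.097
time: 39.05
position: [0.478, 0.0963, 0.1618]
tool_rot: [-0.0, 0.996, 0.092, -0.002]
force: [-0.2, 0.1, -2.0]
gripper_width: 0.153
t 39.05 pos [0.478  0.0963 0.1618] psi 10.6 w 0.153 F [-0.2  0.1 -2. ] j6 77.0 tiltz [-0.003  0.    -1.   ]
shift cm [0.9  4.2  0.17] turn rad 1.358
```

```bash
python3 -m crank '[[0,0.5,0,0.14,0],[0.3,1.5,0,0.29,0],[0.5,2.5,0,0.44,0],[0.7,3.5,0,0.59,0],[0.9,4.1,0,0.74,0]]'; python3 -m crank '[[0,0,0,0.14,0],[0,0,0,0.29,0],[0,0,0,0.44,0],[0,0,0,0.59,0],[0,0,0,0.62,0]]'; python3 -m crank '[[0,0,1,0,0],[0,0,2,0,0],[0,0,3,0,0],[0,0,3.5,0,0],[0,0,3.5,0,0]]';python3 -m crank '[[0,0,0,0,0],[0,0,0,0,0],[0,0,0,0,0],[0,0,0,0,0],[0,0,0,0,0]]';python3 go.py 0.4945 0.0567 0.115 -67.2
python3 - <<'E'
from h import *
shot("side","s23",(310,170,400,255),7); shot("top","t23",(330,200,480,330),4)
E
```

```text
time: 39.55
position: [0.4949, 0.0573, 0.1617]
tool_rot: [0.0, 0.962, -0.274, -0.001]
force: [-0.8, -0.1, -1.6]
gripper_width: 0.147
time: 40.05
position: [0.4947, 0.0579, 0.1618]
tool_rot: [0.001, 0.833, -0.553, -0.001]
force: [0.1, 0.6, -1.1]
gripper_width: 0.145
time: 40.55
position: [0.4947, 0.0579, 0.1269]
tool_rot: [0.001, 0.834, -0.552, -0.001]
force: [-0.3, -0.5, -1.7]
gripper_width: 0.152
time: 41.05
position: [0.4958, 0.0578, 0.1285]
tool_rot: [-0.0, 0.834, -0.552, 0.0]
force: [-0.5, 0.2, -2.3]
gripper_width: 0.147
t 41.05 pos [0.4958 0.0578 0.1285] psi -67.0 w 0.147 F [-0.5  0.2 -2.3] j6 150.0 tiltz [ 0. -0. -1.]
shift cm [0.05 0.16 1.35] turn rad 0.004
```

View pics/s23.png

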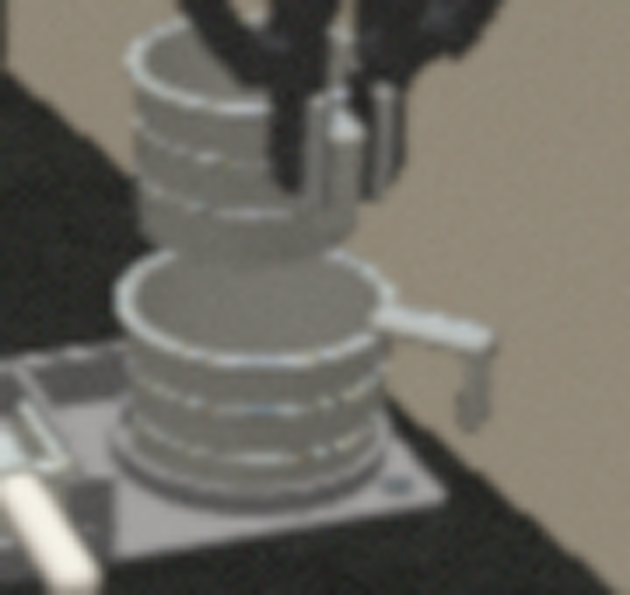

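View pics/t23.png

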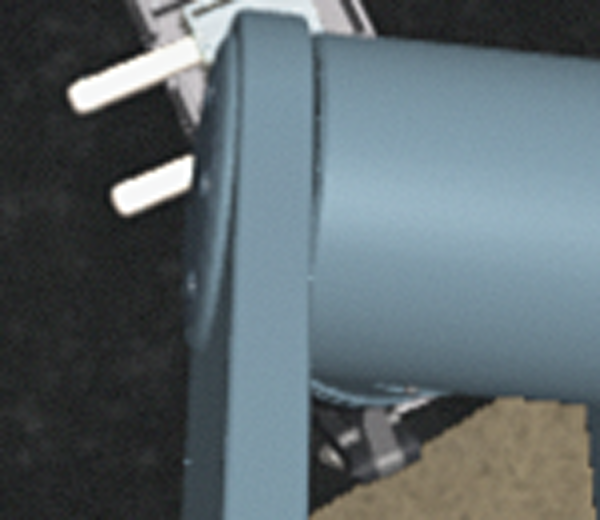

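```bash
python3 -m crank '[[0,0.1,0,0,0],[0.1,0.2,0.8,0,0],[0.1,0.2,1.6,0,0],[0.1,0.2,2.4,0,0],[0.1,0.2,2.8,0,0]]';python3 -m crank '[[0,0,0,0,0],[0,0,0,0,0],[0,0,0,0,0],[0,0,0,0,0],[0,0,0,0,0]]';python3 go.py 0.4945 0.0567 0.047 -67.2
python3 - <<'E'
from h import *
shot("side","s24",(310,170,400,255),7)
E
```

```text
time: 41.65
position: [0.4933, 0.0561, 0.0988]
tool_rot: [0.0, 0.834, -0.552, -0.001]
force: [-0.5, 0.5, -2.0]
gripper_width: 0.15
time: 42.15
position: [0.4944, 0.0561, 0.1006]
tool_rot: [-0.0, 0.834, -0.552, 0.0]
force: [1.0, 0.5, -0.8]
gripper_width: 0.147
t 42.15 pos [0.4944 0.0561 0.1006] psi -67.0 w 0.147 F [ 1.   0.5 -0.8] j6 150.0 tiltz [ 0.001 -0.    -1.   ]
shift cm [-0.06 -0.03  5.36] turn rad 0.004
```

View pics/s24.png

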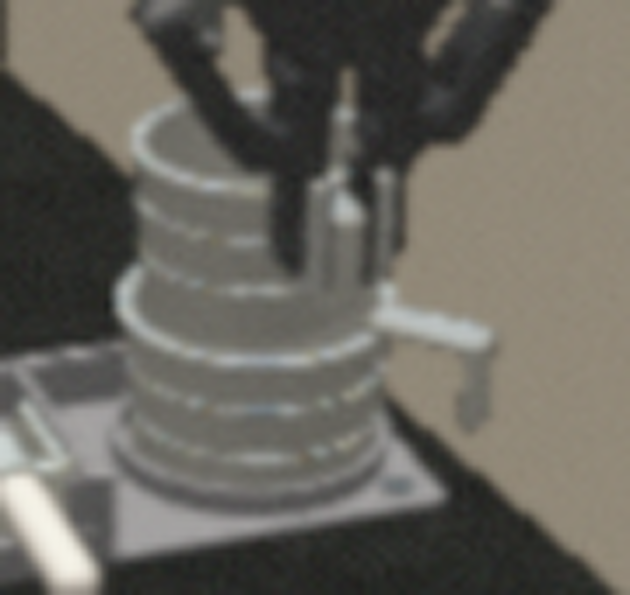

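```bash
python3 -m crank '[[0,0,0.6,0,0],[0,0,1.2,0,0],[0,0,1.8,0,0],[0,0,2.4,0,0],[0,0,3,0,0]]';python3 go.py;python3 -m crank '[[0,0,0.4,0,0],[0,0,0.8,0,0],[0,0,1.2,0,0],[0,0,1.5,0,0],[0,0,1.5,0,0]]';python3 go.py
python3 - <<'E'
from h import *
shot("side","s25",(310,170,400,255),7)
E
```

```text
time: 42.7
position: [0.494, 0.0561, 0.0695]
tool_rot: [0.0, 0.834, -0.552, -0.0]
force: [0.9, 0.7, -2.2]
gripper_width: 0.15
t 42.7 pos [0.494  0.0561 0.0695] psi -67.0 w 0.15 F [ 0.9  0.7 -2.2] j6 150.0 tiltz [-0.001  0.    -1.   ]
time: 43.2
position: [0.4939, 0.0561, 0.0549]
tool_rot: [0.0, 0.834, -0.552, -0.0]
force: [-0.1, 0.0, -1.8]
gripper_width: 0.146
t 43.2 pos [0.4939 0.0561 0.0549] psi -67.0 w 0.146 F [-0.1  0.  -1.8] j6 150.0 tiltz [-0.001  0.    -1.   ]
```

View pics/s25.png

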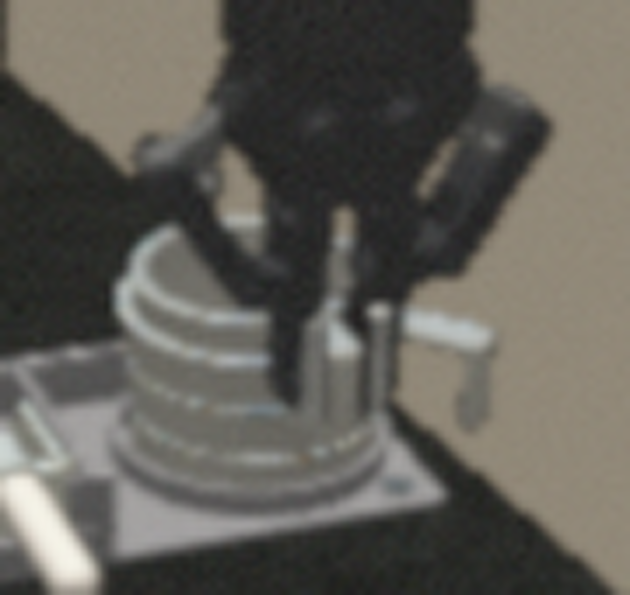

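No contact so far, and the underside is about 16 mm up with 8 expected at the bottom. Continuing down.

```bash
python3 -m crank '[[0,0,0.2,0,0],[0,0,0.4,0,0],[0,0,0.6,0,0],[0,0,0.7,0,0],[0,0,0.7,0,0]]';python3 go.py;python3 -m crank '[[0,0,0.1,0,0],[0,0,0.2,0,0],[0,0,0.2,0,0],[0,0,0.2,0,0],[0,0,0.2,0,0]]';python3 go.py
```

```text
time: 43.75
position: [0.494, 0.0561, 0.0481]
tool_rot: [0.0, 0.834, -0.552, -0.0]
force: [-0.2, -0.2, -2.1]
gripper_width: 0.15
t 43.75 pos [0.494  0.0561 0.0481] psi -67.0 w 0.15 F [-0.2 -0.2 -2.1] j6 150.0 tiltz [-0.  0. -1.]
time: 44.25
position: [0.4945, 0.0562, 0.047]
tool_rot: [-0.0, 0.834, -0.552, 0.0]
force: [-1.8, 1.9, 6.0]
gripper_width: 0.15
t 44.25 pos [0.4945 0.0562 0.047 ] psi -67.0 w 0.15 F [-1.8  1.9  6. ] j6 150.0 tiltz [ 0.  0. -1.]
```

```bash
python3 -m crank '[[0,0,0,0,10],[0,0,0,0,20],[0,0,0,0,28],[0,0,0,0,28],[0,0,0,0,28]]';  python3 -m crank '[[0,0,-0.5,0,28],[0,0,-2,0,28],[0,0,-5,0,28],[0,0,-9,0,28],[0,0,-12,0,28]]'; python3 go.py 0.589 0.215 0.13 180
python3 - <<'E'
from h import *
shot("side","s26",(220,180,400,310),4.2); shot("top","t26",(190,150,480,380),2.6)
E
```

```text
time: 44.75
position: [0.4942, 0.056, 0.0462]
tool_rot: [0.0, 0.834, -0.552, 0.0]
force: [0.6, 0.5, -0.3]
gripper_width: 0.279
time: 45.25
position: [0.4947, 0.056, 0.1687]
tool_rot: [-0.0, 0.834, -0.552, 0.001]
force: [0.4, -0.7, 0.0]
gripper_width: 0.28
t 45.25 pos [0.4947 0.056  0.1687] psi -67.0 w 0.28 F [ 0.4 -0.7  0. ] j6 150.0 tiltz [ 0.002 -0.    -1.   ]
shift cm [-10.94 -14.89   3.89] turn rad 1.973
```

View pics/s26.png

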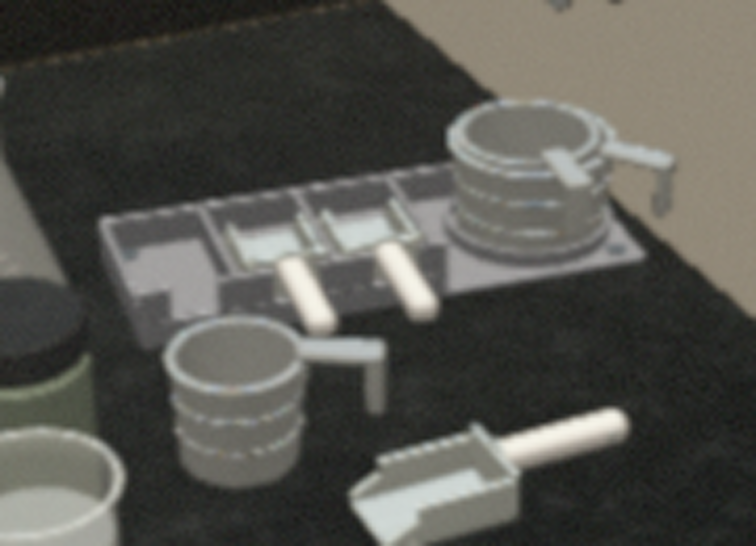

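View pics/t26.png

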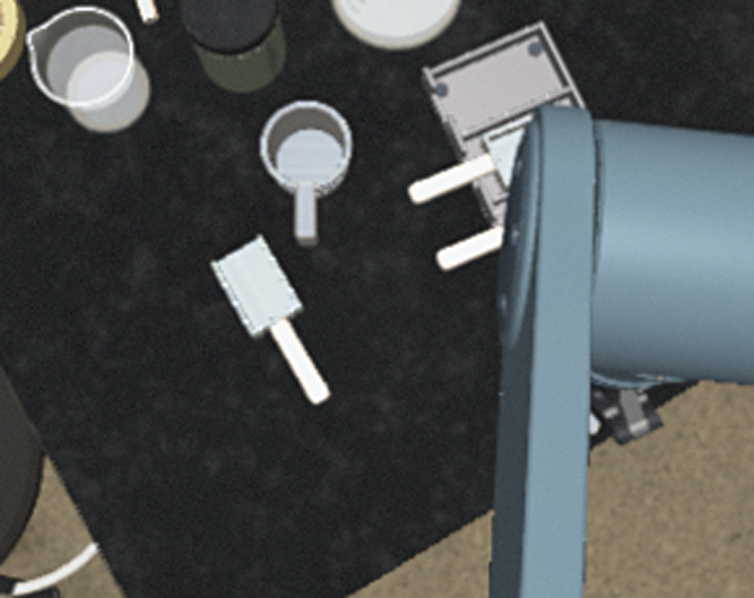

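```bash
python3 - <<'E'
from jug import *
jug("small",(306.5,148),(306.5,190),(307,236),0,31,2.6,190,150)
E
python3 go.py 0.5895 0.2149 0.15 180
```

```text
small C [0.6484 0.2137] dir arm -179.7 dir axis -179.6 reach mm 65.3 exp 69 pinch [0.5911 0.2134]
t 45.35 pos [0.4975 0.0557 0.1715] psi -67.0 w 0.281 F [ 1.1 -0.1  0.7] j6 150.0 tiltz [ 0.009 -0.001 -1.   ]
shift cm [-11.06 -14.68   2.22] turn rad 1.973
```

```bash
python3 -m crank '[[-2.5,-3.5,0,-0.15,28],[-5,-7,0,-0.3,28],[-7.5,-10.5,0,-0.45,28],[-10,-13.5,0,-0.6,28],[-11,-14.7,0,-0.75,28]]'; for i in 1; do python3 -m crank '[[0,0,0,-0.15,28],[0,0,0,-0.3,28],[0,0,0,-0.45,28],[0,0,0,-0.6,28],[0,0,0,-0.75,28]]';python3 -m crank '[[0,0,0,-0.15,28],[0,0,0,-0.3,28],[0,0,0,-0.45,28],[0,0,0,-0.6,28],[0,0,0,-0.75,28]]';python3 -m crank '[[0,0,0,-0.15,28],[0,0,0,-0.3,28],[0,0,0,-0.45,28],[0,0,0,-0.6,28],[0,0,0,-0.75,28]]';python3 -m crank '[[0,0,0,-0.15,28],[0,0,0,-0.3,28],[0,0,0,-0.45,28],[0,0,0,-0.6,28],[0,0,0,-0.75,28]]'; done >/dev/null;  python3 go.py 0.5895 0.2149 0.09 180
```

```text
time: 45.85
position: [0.587, 0.2177, 0.1653]
tool_rot: [-0.0, 0.979, -0.204, -0.0]
force: [-0.3, -0.3, 1.3]
gripper_width: 0.283
t 47.85 pos [0.5859 0.2147 0.1653] psi 148.2 w 0.281 F [-0.  -0.  -0.1] j6 -49.0 tiltz [-0.002 -0.    -1.   ]
shift cm [-0.3   0.22  7.53] turn rad -0.554
```

```bash
python3 -m crank '[[-0.1,0.1,1,-0.14,28],[-0.2,0.2,2.5,-0.28,28],[-0.3,0.2,4,-0.42,28],[-0.3,0.2,5.5,-0.55,28],[-0.3,0.2,7,-0.55,28]]'; python3 -m crank '[[0,0,0,0,28],[0,0,0,0,28],[0,0,0,0,28],[0,0,0,0,28],[0,0,0,0,28]]';  python3 go.py 0.5895 0.2149 0.037 180
python3 - <<'E'
from h import *
shot("side","s27",(220,210,360,310),5)
E
```

```text
time: 48.35
position: [0.5895, 0.2148, 0.0948]
tool_rot: [-0.001, 0.005, 1.0, -0.0]
force: [0.2, -0.2, 0.4]
gripper_width: 0.277
time: 48.85
position: [0.5905, 0.215, 0.0971]
tool_rot: [0.001, 0.006, 1.0, 0.0]
force: [-0.3, -0.3, 0.7]
gripper_width: 0.283
t 48.85 pos [0.5905 0.215  0.0971] psi 179.4 w 0.283 F [-0.3 -0.3  0.7] j6 -80.0 tiltz [ 0.001  0.    -1.   ]
shift cm [ 0.11 -0.02  6.01] turn rad -0.011
```

View pics/s27.png

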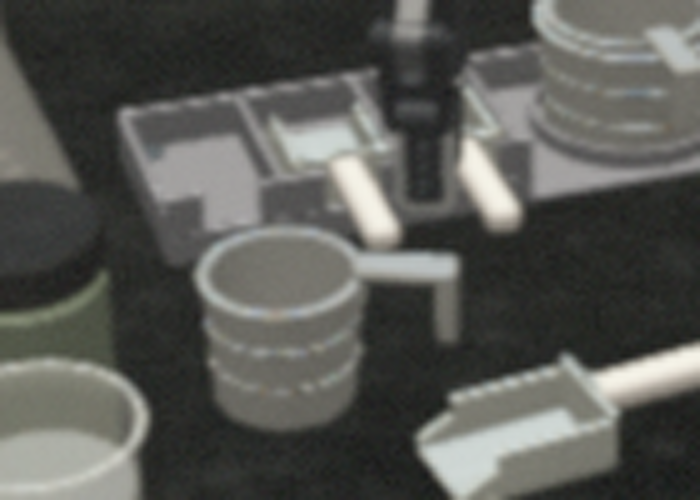

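```bash
python3 -m crank '[[0.1,0,1,0,28],[0.1,0,2.5,0,28],[0.1,0,4,0,28],[0.1,0,5.3,0,28],[0.1,0,5.9,0,28]]'; python3 -m crank '[[0,0,0,0,28],[0,0,0,0,28],[0,0,0,0,15],[0,0,0,0,0],[0,0,0,0,0]]';python3 go.py;  python3 -m crank '[[0,0,-0.5,0,0],[0,0,-1.5,0,0],[0,0,-3,0,0],[0,0,-5,0,0],[0,0,-7,0,0]]';  python3 -m crank '[[0,0,-2,0,0],[0,0,-4,0,0],[0,0,-6,0,0],[0,0,-6,0,0],[0,0,-6,0,0]]'; python3 go.py
python3 - <<'E'
from h import *
shot("side","s28",(220,180,400,310),4.2)
E
```

```text
time: 49.4
position: [0.5874, 0.2146, 0.0344]
tool_rot: [-0.002, 0.005, 1.0, -0.0]
force: [-0.1, -1.3, 0.9]
gripper_width: 0.283
time: 49.9
position: [0.5896, 0.215, 0.0381]
tool_rot: [0.001, 0.005, 1.0, 0.0]
force: [-0.0, -0.2, 1.0]
gripper_width: 0.151
t 49.9 pos [0.5896 0.215  0.0381] psi 179.4 w 0.151 F [-0.  -0.2  1. ] j6 -80.0 tiltz [ 0.001  0.    -1.   ]
time: 50.4
position: [0.5892, 0.2149, 0.1092]
tool_rot: [0.0, 0.005, 1.0, 0.0]
force: [-0.4, -0.3, -0.8]
gripper_width: 0.149
time: 50.9
position: [0.5894, 0.215, 0.1682]
tool_rot: [0.001, 0.005, 1.0, 0.0]
force: [0.1, -0.0, -1.5]
gripper_width: 0.15
t 50.9 pos [0.5894 0.215  0.1682] psi 179.4 w 0.15 F [ 0.1 -0.  -1.5] j6 -80.0 tiltz [ 0.002  0.    -1.   ]
```

View pics/s28.png

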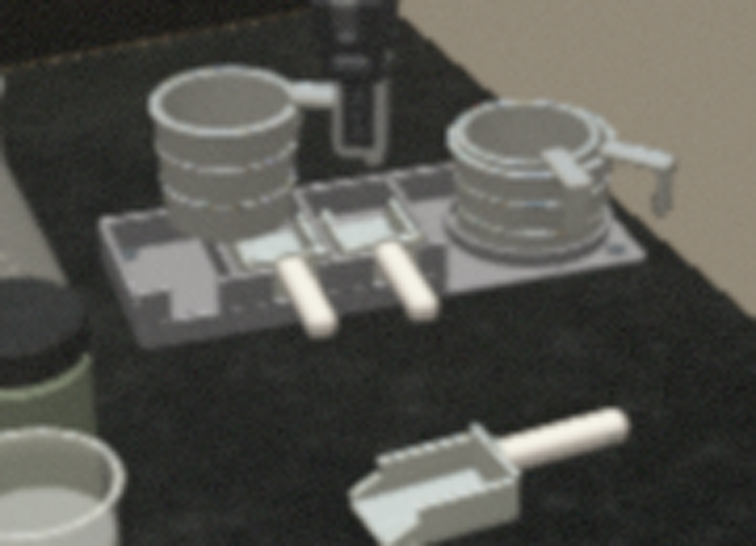

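```bash
python3 go.py 0.5441 0.0499 0.168 67.8; python3 -m crank '[[0.3,-1,0,0.12,0],[1,-3.5,0,0.27,0],[1.8,-6.5,0,0.42,0],[2.7,-9.5,0,0.57,0],[3.3,-12,0,0.72,0]]'; python3 go.py 0.5441 0.0499 0.168 67.8
```

```text
t 50.95 pos [0.5886 0.2148 0.167 ] psi 179.4 w 0.148 F [-0.   0.1 -1.4] j6 -80.0 tiltz [-0. -0. -1.]
shift cm [  4.28 -16.54  -0.1 ] turn rad 1.948
time: 51.45
position: [0.5531, 0.094, 0.1656]
tool_rot: [-0.001, 0.36, 0.933, -0.001]
force: [1.0, -0.3, -1.1]
gripper_width: 0.156
t 51.45 pos [0.5531 0.094  0.1656] psi 137.8 w 0.156 F [ 1.  -0.3 -1.1] j6 -50.0 tiltz [-0.003 -0.    -1.   ]
shift cm [-2.3  -3.87 -0.24] turn rad 1.221
```

```bash
python3 -m crank '[[-0.5,-0.8,0,0.14,0],[-1,-1.6,0,0.29,0],[-1.6,-2.6,0,0.44,0],[-2.2,-3.5,0,0.59,0],[-2.2,-3.5,0,0.74,0]]'; python3 -m crank '[[0,0,0,0.14,0],[0,0,0,0.28,0],[0,0,1,0.42,0],[0,0,2,0.48,0],[0,0,3,0.48,0]]';python3 -m crank '[[0,0,0,0,0],[0,0,0,0,0],[0,0,0,0,0],[0,0,0,0,0],[0,0,0,0,0]]';  python3 go.py 0.5441 0.0499 0.115 67.8
python3 - <<'E'
from h import *
shot("side","s29",(310,170,400,255),7); shot("top","t29",(330,200,480,330),4)
E
```

```text
time: 51.95
position: [0.5467, 0.0534, 0.1657]
tool_rot: [-0.001, 0.674, 0.739, -0.001]
force: [0.1, 0.7, -0.8]
gripper_width: 0.155
time: 52.45
position: [0.5469, 0.0546, 0.1356]
tool_rot: [-0.001, 0.828, 0.561, -0.001]
force: [-0.8, -0.1, -1.0]
gripper_width: 0.149
time: 52.95
position: [0.5481, 0.0545, 0.1378]
tool_rot: [0.0, 0.828, 0.561, 0.0]
force: [0.1, -0.5, -0.9]
gripper_width: 0.147
t 52.95 pos [0.5481 0.0545 0.1378] psi 68.3 w 0.147 F [ 0.1 -0.5 -0.9] j6 15.0 tiltz [ 0.001 -0.    -1.   ]
shift cm [-0.58 -0.2   2.28] turn rad 0.008
```

View pics/s29.png

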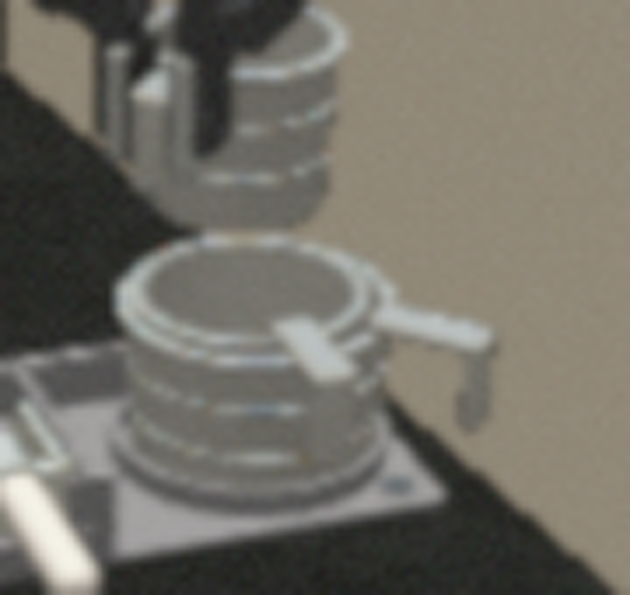

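View pics/t29.png

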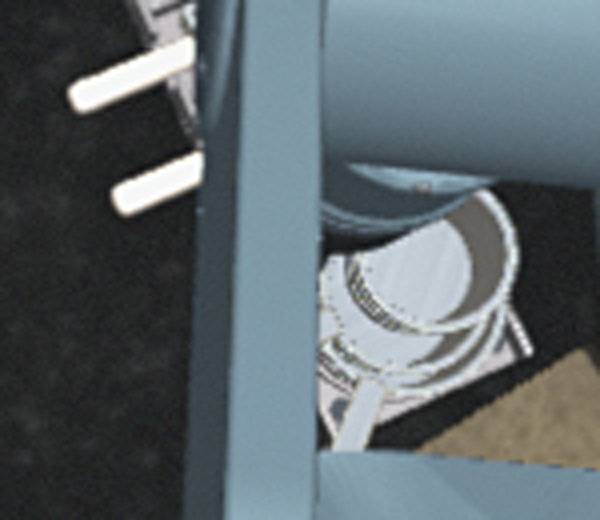

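```bash
python3 -m crank '[[-0.2,-0.1,0.5,0.01,0],[-0.4,-0.2,1.2,0.01,0],[-0.6,-0.2,2,0.01,0],[-0.6,-0.2,2.8,0.01,0],[-0.6,-0.2,3.2,0.01,0]]';python3 -m crank '[[0,0,0,0,0],[0,0,0,0,0],[0,0,0,0,0],[0,0,0,0,0],[0,0,0,0,0]]';  python3 go.py 0.5441 0.0499 0.05 67.8
python3 - <<'E'
from h import *
shot("side","s30",(310,170,400,255),7)
shot("top","t30",(330,200,480,330),4)
E
```

```text
time: 53.55
position: [0.5429, 0.0497, 0.1038]
tool_rot: [-0.001, 0.831, 0.557, -0.001]
force: [-0.2, 0.4, -0.6]
gripper_width: 0.149
time: 54.05
position: [0.544, 0.0497, 0.1056]
tool_rot: [0.0, 0.831, 0.557, 0.0]
force: [-0.5, 0.4, -1.0]
gripper_width: 0.147
t 54.05 pos [0.544  0.0497 0.1056] psi 67.7 w 0.147 F [-0.5  0.4 -1. ] j6 15.0 tiltz [ 0.001 -0.    -1.   ]
shift cm [0.02 0.   5.56] turn rad -0.002
```

View pics/s30.png

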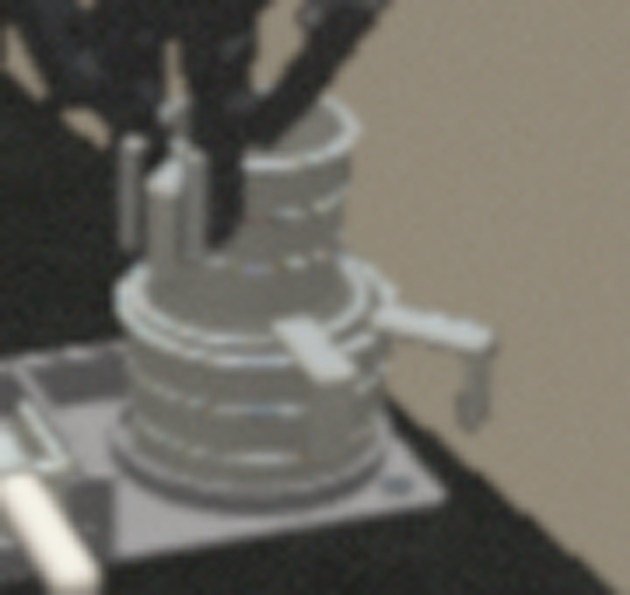

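View pics/t30.png

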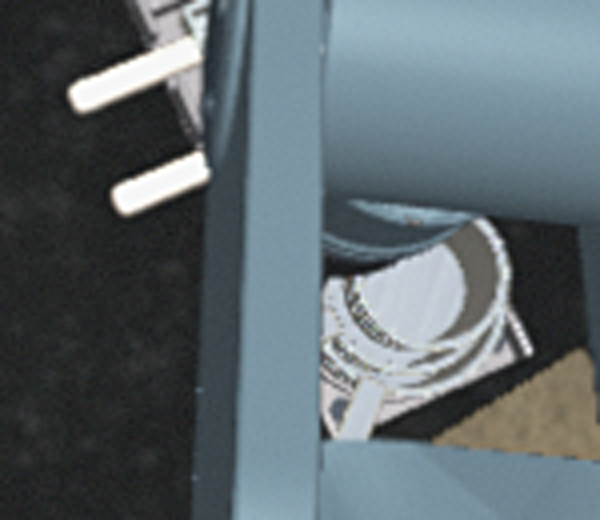

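```bash
python3 -m crank '[[0,0,0.6,0,0],[0,0,1.2,0,0],[0,0,1.8,0,0],[0,0,2.4,0,0],[0,0,3,0,0]]';python3 go.py;python3 -m crank '[[0,0,0.5,0,0],[0,0,1,0,0],[0,0,1.5,0,0],[0,0,1.9,0,0],[0,0,1.9,0,0]]';python3 go.py
```

```text
time: 54.65
position: [0.5435, 0.0497, 0.0745]
tool_rot: [-0.0, 0.831, 0.557, -0.0]
force: [-0.0, 0.1, -1.1]
gripper_width: 0.151
t 54.65 pos [0.5435 0.0497 0.0745] psi 67.7 w 0.151 F [-0.   0.1 -1.1] j6 15.0 tiltz [-0.001  0.    -1.   ]
time: 55.15
position: [0.5433, 0.0497, 0.0556]
tool_rot: [-0.0, 0.831, 0.557, -0.0]
force: [0.7, 0.2, -1.2]
gripper_width: 0.153
t 55.15 pos [0.5433 0.0497 0.0556] psi 67.7 w 0.153 F [ 0.7  0.2 -1.2] j6 15.0 tiltz [-0.001  0.    -1.   ]
```

```bash
python3 -m crank '[[0,0,0.2,0,0],[0,0,0.4,0,0],[0,0,0.6,0,0],[0,0,0.7,0,0],[0,0,0.7,0,0]]';python3 go.py; python3 -m crank '[[0,0,0,0,10],[0,0,0,0,20],[0,0,0,0,28],[0,0,0,0,28],[0,0,0,0,28]]';  python3 -m crank '[[0,0,-0.5,0,28],[0,0,-2,0,28],[0,0,-5,0,28],[0,0,-9,0,28],[0,0,-12,0,28]]'; python3 go.py
python3 - <<'E'
from h import *
shot("side","s31",(310,170,400,255),7)
E
```

```text
time: 55.65
position: [0.5441, 0.0497, 0.05]
tool_rot: [0.0, 0.831, 0.557, 0.0]
force: [-1.3, 0.0, 4.7]
gripper_width: 0.154
t 55.65 pos [0.5441 0.0497 0.05  ] psi 67.7 w 0.154 F [-1.3  0.   4.7] j6 15.0 tiltz [ 0.001 -0.    -1.   ]
time: 56.15
position: [0.5436, 0.0497, 0.0491]
tool_rot: [-0.0, 0.831, 0.557, -0.0]
force: [0.8, 0.6, -0.3]
gripper_width: 0.279
time: 56.65
position: [0.5446, 0.0496, 0.1729]
tool_rot: [0.001, 0.831, 0.557, 0.001]
force: [0.8, 0.5, -0.6]
gripper_width: 0.28
t 56.65 pos [0.5446 0.0496 0.1729] psi 67.7 w 0.28 F [ 0.8  0.5 -0.6] j6 15.0 tiltz [ 0.003 -0.    -1.   ]
```

View pics/s31.png

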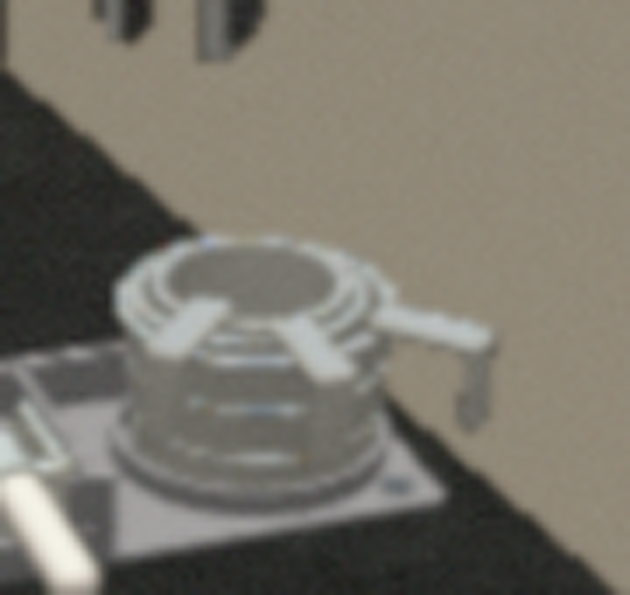

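All three jugs are nested and level with their handles apart. Last is scoop B to lane 3, after a fresh measurement.

```bash
python3 - <<'E'
from sc import *
im=shot("top","t32",(190,150,480,380),2.6)
for o in scoops(im,roi=(240,225,335,330),thr=230): print(o[0].round(4),round(o[1],1),round(o[2],4),np.round(o[3],1),o[4])
E
python3 go.py 0.4938 0.2186 0.12 -150.2
```

```text
[0.4987 0.2213] -150.1 0.0636 [304.9 288.6] 206
t 56.75 pos [0.5474 0.0494 0.176 ] psi 67.7 w 0.28 F [0.5 0.4 0.5] j6 15.0 tiltz [ 0.011 -0.001 -1.   ]
shift cm [ 13.61 -11.44   5.52] turn rad -2.48
```

View pics/t32.png

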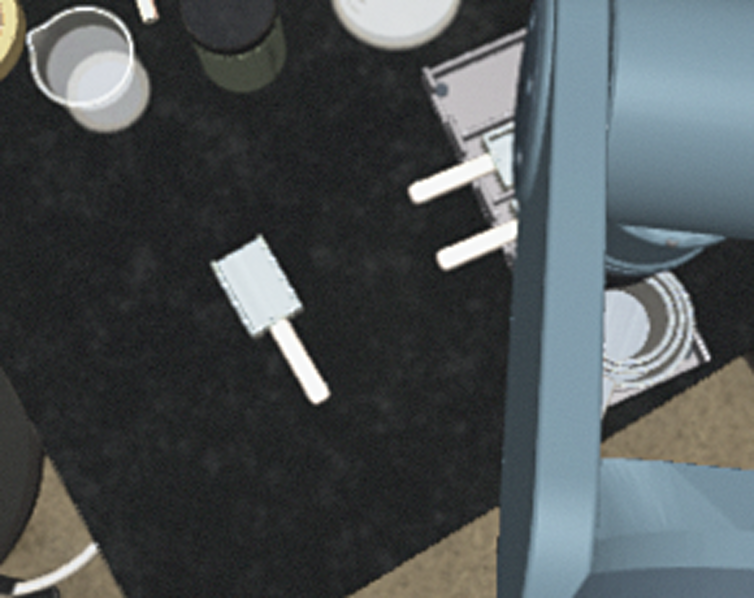

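```bash
python3 -m crank '[[3,-2.5,0,-0.15,40],[6,-5,0,-0.3,40],[9,-7.5,0,-0.45,40],[12,-10,0,-0.6,40],[13.5,-11.4,0,-0.75,40]]'; python3 -m crank '[[0,0,0,-0.15,40],[0,0,0,-0.3,40],[0,0,0,-0.45,40],[0,0,0,-0.6,40],[0,0,0,-0.75,40]]'; python3 -m crank '[[0,0,1,-0.15,40],[0,0,2,-0.3,40],[0,0,3,-0.45,40],[0,0,4,-0.6,40],[0,0,5,-0.75,40]]';python3 go.py 0.4938 0.2186 0.06 -150.2
```

```text
time: 57.25
position: [0.4881, 0.2203, 0.1695]
tool_rot: [-0.0, 0.566, 0.825, 0.0]
force: [0.1, -0.1, 0.2]
gripper_width: 0.398
time: 57.75
position: [0.4892, 0.2179, 0.1694]
tool_rot: [-0.0, 0.225, 0.974, -0.0]
force: [-0.1, 0.2, -0.4]
gripper_width: 0.4
time: 58.25
position: [0.4893, 0.2178, 0.1191]
tool_rot: [-0.0, -0.147, 0.989, -0.0]
force: [0.0, 0.9, 0.3]
gripper_width: 0.402
t 58.25 pos [0.4893 0.2178 0.1191] psi -163.1 w 0.402 F [0.  0.9 0.3] j6 -96.0 tiltz [-0. -0. -1.]
shift cm [-0.45 -0.06  5.91] turn rad -0.224
```

```bash
python3 -m crank '[[-0.2,-0.1,1,-0.1,40],[-0.4,-0.1,2.5,-0.2,40],[-0.5,-0.1,4,-0.22,40],[-0.5,-0.1,5.5,-0.22,40],[-0.5,-0.1,6,-0.22,40]]'; python3 -m crank '[[0,0,0,0,40],[0,0,0,0,40],[0,0,0,0,40],[0,0,0,0,40],[0,0,0,0,40]]';python3 go.py 0.4938 0.2186 0.009 -150.2
python3 - <<'E'
from h import *
shot("side","s33",(270,210,400,310),5.5)
E
```

```text
time: 58.75
position: [0.4932, 0.218, 0.0572]
tool_rot: [-0.002, -0.251, 0.968, 0.0]
force: [0.0, 0.9, -0.6]
gripper_width: 0.404
time: 59.25
position: [0.495, 0.2184, 0.0598]
tool_rot: [0.0, -0.252, 0.968, -0.0]
force: [-1.2, -0.1, -0.5]
gripper_width: 0.401
t 59.25 pos [0.495  0.2184 0.0598] psi -150.8 w 0.401 F [-1.2 -0.1 -0.5] j6 -108.0 tiltz [ 0.001  0.    -1.   ]
shift cm [0.1  0.08 5.08] turn rad -0.011
```

View pics/s33.png

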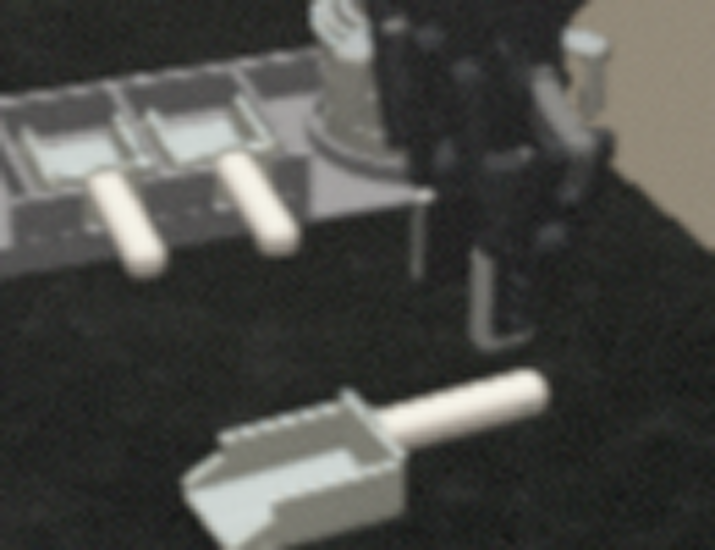

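```bash
python3 -m crank '[[0.1,0.1,1,-0.01,40],[0.1,0.1,2.2,-0.01,40],[0.1,0.1,3.5,-0.01,40],[0.1,0.1,4.6,-0.01,40],[0.1,0.1,5,-0.01,40]]'; python3 -m crank '[[0,0,0,0,40],[0,0,0,0,20],[0,0,0,0,0],[0,0,0,0,0],[0,0,0,0,0]]';python3 go.py;python3 -m crank '[[0,0,0,0,0],[0,0,-1,0,0],[0,0,-3,0,0],[0,0,-6,0,0],[0,0,-10,0,0]]'; python3 go.py
```

```text
time: 59.8
position: [0.4919, 0.2184, 0.0071]
tool_rot: [-0.002, -0.257, 0.966, 0.0]
force: [-0.4, 0.6, -0.6]
gripper_width: 0.398
time: 60.3
position: [0.4937, 0.2188, 0.0098]
tool_rot: [0.001, -0.257, 0.966, -0.0]
force: [0.6, 0.3, 0.1]
gripper_width: 0.149
t 60.3 pos [0.4937 0.2188 0.0098] psi -150.2 w 0.149 F [0.6 0.3 0.1] j6 -108.0 tiltz [ 0.001  0.    -1.   ]
time: 60.8
position: [0.4916, 0.2184, 0.1093]
tool_rot: [-0.002, -0.257, 0.966, 0.0]
force: [0.8, 0.2, 0.2]
gripper_width: 0.146
t 60.8 pos [0.4916 0.2184 0.1093] psi -150.2 w 0.146 F [0.8 0.2 0.2] j6 -108.0 tiltz [-0.004 -0.001 -1.   ]
```

```bash
python3 -m crank '[[0,0,-0.5,0.15,0],[0,0,-1,0.3,0],[0,0,-1.5,0.45,0],[0,0,-1.5,0.6,0],[0,0,-1.5,0.75,0]]'; python3 -m crank '[[0,0,0,0.15,0],[0,0,0,0.3,0],[0,0,0,0.45,0],[0,0,0,0.6,0],[0,0,0,0.75,0]]'; python3 go.py 0.6785 0.1365 0.125 112.8
```

```text
time: 61.3
position: [0.4933, 0.2188, 0.1252]
tool_rot: [0.0, 0.118, 0.993, 0.0]
force: [0.7, -0.6, -1.7]
gripper_width: 0.146
time: 61.8
position: [0.4931, 0.2187, 0.1248]
tool_rot: [0.0, 0.474, 0.881, 0.0]
force: [0.1, -0.4, -0.8]
gripper_width: 0.145
t 61.8 pos [0.4931 0.2187 0.1248] psi 123.5 w 0.145 F [ 0.1 -0.4 -0.8] j6 -22.0 tiltz [ 0.  0. -1.]
shift cm [-17.08  10.93  -0.02] turn rad 0.186
```

```bash
python3 -m crank '[[-2,1.3,0,0.1,0],[-6,3.8,0,0.18,0],[-10,6.4,0,0.18,0],[-14,9,0,0.18,0],[-16.8,10.8,0,0.18,0]]'; python3 -m crank '[[0,0,1,0,0],[0,0,2.5,0,0],[0,0,4.5,0,0],[0,0,6,0,0],[0,0,7,0,0]]';python3 -m crank '[[0,0,0,0,0],[0,0,0,0,0],[0,0,0,0,0],[0,0,0,0,0],[0,0,0,0,0]]'; python3 go.py 0.6785 0.1365 0.0135 112.8
python3 - <<'E'
from h import *
shot("side","s34",(210,190,370,280),4.7)
P=manip.get_obs()["position"];print(wt(P))
E
```

```text
time: 62.3
position: [0.679, 0.1376, 0.125]
tool_rot: [0.001, 0.549, 0.836, 0.0]
force: [0.7, 0.1, -0.4]
gripper_width: 0.146
time: 62.8
position: [0.6742, 0.14, 0.052]
tool_rot: [-0.002, 0.548, 0.837, -0.001]
force: [-0.7, -0.6, -0.8]
gripper_width: 0.148
time: 63.3
position: [0.677, 0.1393, 0.0552]
tool_rot: [0.001, 0.548, 0.836, 0.0]
force: [0.2, 0.5, -0.4]
gripper_width: 0.147
t 63.3 pos [0.677  0.1393 0.0552] psi 113.5 w 0.147 F [ 0.2  0.5 -0.4] j6 -22.0 tiltz [ 0.001  0.    -1.   ]
shift cm [-0.31  0.02  4.17] turn rad 0.012
[-74.216811   110.58723991]
```

View pics/s34.png

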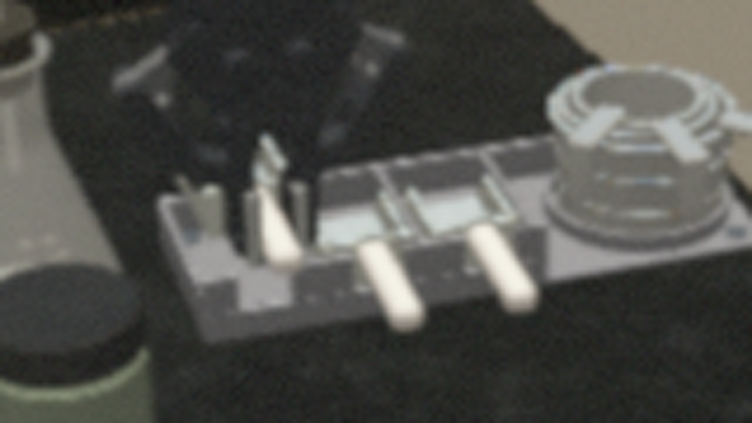

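```bash
python3 -m crank '[[-0.1,0,0.6,0.01,0],[-0.2,0,1.2,0.01,0],[-0.3,0,1.8,0.01,0],[-0.3,0,2.4,0.01,0],[-0.3,0,2.6,0.01,0]]';python3 go.py
python3 - <<'E'
from h import *
shot("side","s35",(210,190,370,280),4.7)
E
```

```text
time: 63.85
position: [0.6769, 0.1364, 0.0268]
tool_rot: [-0.001, 0.552, 0.834, -0.001]
force: [0.4, 0.3, -0.8]
gripper_width: 0.146
t 63.85 pos [0.6769 0.1364 0.0268] psi 112.9 w 0.146 F [ 0.4  0.3 -0.8] j6 -21.0 tiltz [-0.002 -0.    -1.   ]
```

View pics/s35.png

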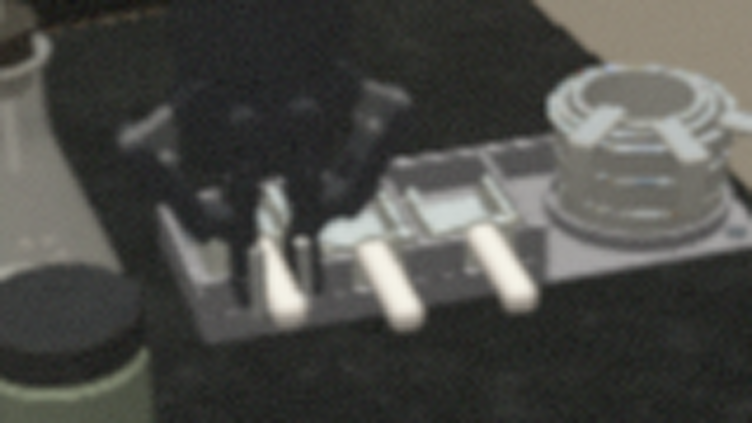

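```bash
python3 -m crank '[[0,0,0.4,0,0],[0,0,0.8,0,0],[0,0,1.2,0,0],[0,0,1.6,0,0],[0,0,1.7,0,0]]';python3 go.py;python3 -m crank '[[0,0,0,0,0],[0,0,0,0,0],[0,0,0,0,10],[0,0,0,0,22],[0,0,0,0,30]]';  python3 -m crank '[[0,0,0,0,30],[0,0,-1,0,30],[0,0,-4,0,30],[0,0,-8,0,30],[0,0,-12,0,30]]'; python3 go.py
python3 - <<'E'
from h import *
shot("side","s36",(210,190,370,280),4.7)
E
```

```text
time: 64.4
position: [0.678, 0.1371, 0.0125]
tool_rot: [0.0, 0.552, 0.834, 0.0]
force: [-5.2, 1.9, 11.2]
gripper_width: 0.149
t 64.4 pos [0.678  0.1371 0.0125] psi 112.9 w 0.149 F [-5.2  1.9 11.2] j6 -21.0 tiltz [ 0.  0. -1.]
time: 64.9
position: [0.6778, 0.1365, 0.0113]
tool_rot: [0.0, 0.552, 0.834, 0.0]
force: [-0.1, -0.5, 0.1]
gripper_width: 0.301
time: 65.4
position: [0.6773, 0.1364, 0.1326]
tool_rot: [-0.0, 0.552, 0.834, -0.0]
force: [1.3, 0.1, 1.0]
gripper_width: 0.298
t 65.4 pos [0.6773 0.1364 0.1326] psi 112.9 w 0.298 F [1.3 0.1 1. ] j6 -21.0 tiltz [-0.001 -0.    -1.   ]
```

View pics/s36.png

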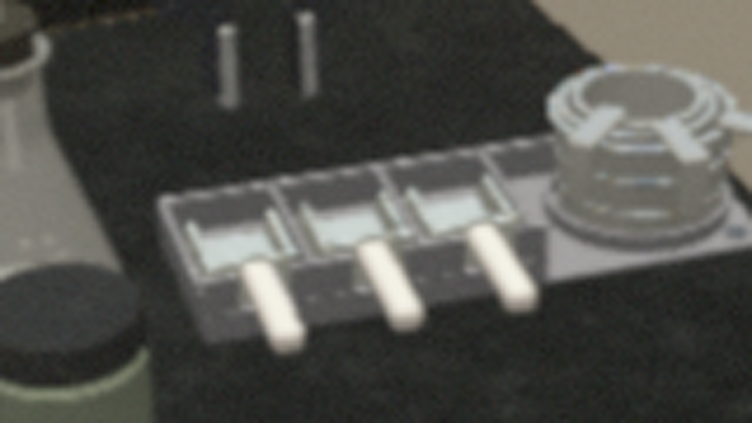

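All scoops are in. Now I'll move the arm aside for a clear top check.

```bash
python3 -m crank '[[0,0,-3,0,30],[0,0,-6,0,30],[0,0,-9,0,30],[0,0,-11,0,30],[0,0,-11,0,30]]'; python3 -m crank '[[4,-2,0,0,30],[8,-6,0,0,30],[12,-10,0,0,30],[16,-14,0,0,30],[18,-16,0,0,30]]'; python3 -m crank '[[1,0,0,0,30],[2,0,0,0,30],[3,0,0,0,30],[4,0,0,0,30],[5,0,0,0,30]]';python3 go.py
python3 - <<'E'
from sc import *
im=shot("top","t37",(330,140,480,330),3); shot("side","s37",(190,170,420,340),3.3)
for o in scoops(im,roi=(335,160,420,260),thr=228,zh=.030): print("handle tray",wt(o[0]).round(1),"ang rel",round((o[1]-np.degrees(TA))%180,1),"len",round(o[2],4))
E
```

```text
time: 65.95
position: [0.6798, 0.1366, 0.2463]
tool_rot: [0.003, 0.552, 0.834, 0.002]
force: [0.4, 0.2, 0.7]
gripper_width: 0.297
time: 66.45
position: [0.4575, 0.2403, 0.2396]
tool_rot: [-0.001, 0.553, 0.833, -0.001]
force: [-0.2, 0.8, -0.7]
gripper_width: 0.301
time: 66.95
position: [0.4413, 0.2864, 0.2409]
tool_rot: [-0.0, 0.553, 0.833, -0.0]
force: [1.4, 0.5, -0.0]
gripper_width: 0.3
t 66.95 pos [0.4413 0.2864 0.2409] psi 112.9 w 0.3 F [ 1.4  0.5 -0. ] j6 -3.0 tiltz [-0. -0. -1.]
handle tray [-65.6 111.6] ang rel 0.5 len 0.0634
handle tray [-64.7  56.6] ang rel 179.8 len 0.0634
handle tray [-66.2   3.8] ang rel 0.1 len 0.0636
```

View pics/t37.png

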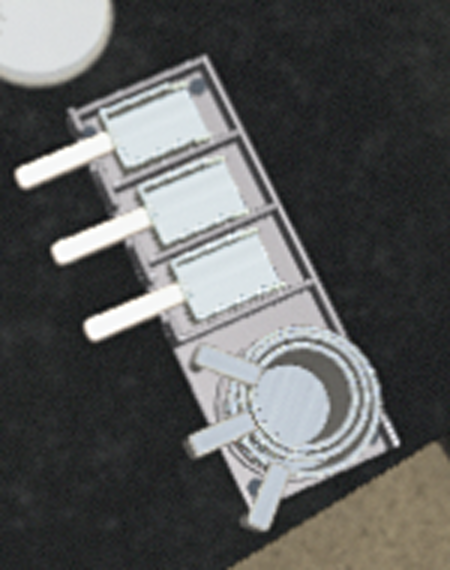

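View pics/s37.png

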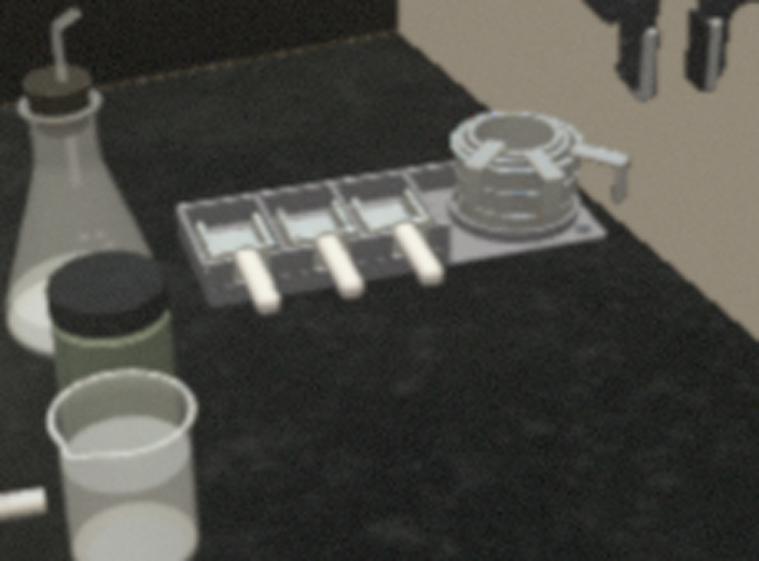

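The top view shows all three scoops straight (within 0.5°) with handles out, and three nested jugs with handles fanned. The side view agrees, and the beaker, jar and flask are in place. Handing in.

Run:
```python
from station import manip
print(manip.get_obs()["qd"].round(3)); print(manip.sign_off())
```

```text
[-0.017 -0.007  0.006 -0.011  0.001 -0.02 ]
the job is handed in; nothing more can be done
None
```

The sampling kit is packed and handed in at about 67 s of the 208 s allowed; the hand-in gives no verdict.

**What I did:** There were three scoops.
- Two scoops went into lanes 2 and 1.
- I set the small jug aside on the bench, seated the large jug, then nested the medium and the small in it. The handles point about 45° apart, all towards the tray's front.
- The last scoop went into lane 3.

**Last checks:**
- **Scoops:** they measure within 0.5° of straight, with origins at about x = -33 mm and y = 3.8, 56.6 and 111.6 mm in the tray. All lie flat with the handles out through the notches.
- **Jugs:** each met its floor within about 1 mm of the height expected, and all look level in both views.
- **Bystanders:** the beaker, jar and flask look undisturbed, and I saw no knock to any piece.

**Disagreements and gaps:**
- The two cameras differed by up to about 4 mm in the tray's depth direction, and single-edge readings by more. I relied on the top camera, the robot's own position and the contact forces.
- I did not re-measure the jugs' axes after the final nesting; I only checked them by eye and by contact height.

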